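Lay out the parts for a torque transducer check

TASK

Lay out the next torque check: stand the tall socket on the round seat in front of the large transducer, the hex reducer on the seat in front of the small transducer, and the plain round coupling on the seat of the plate between the two, then put the square-drive adapter, flange down, on top of the coupling. Centre each part with care on what it stands on, keep every part upright throughout, and leave the ratchet and the handheld display where they lie and the spare plate empty.

Things in the scene. Friction and masses are not known exactly. Their poses are not given: they have to be found in the camera images.
- coupling: Loose plain steel cylinder (shaft coupling) standing upright, 46 mm diameter, 45 mm high, with three darker knurled bands and a small dark bore in its flat top; about 0.4 kg. Origin at the centre of its underside, z up.
- adapter: Loose steel square-drive adapter standing on its flange: square flange 38 x 38 mm, 14 mm thick, and on it a centred square stub 20 x 20 mm reaching from 14 to 46 mm above the underside (grip the stub across two flats). About 0.2 kg. Origin at the centre of its underside, z up, x and y axes perpendicular to the flats of both stub and flange.
- socket: Loose tall steel socket standing upright, the tallest loose part: 72 mm high, round, 36 mm diameter up to 34 mm height, tapering to 28 mm diameter from 40 mm height to the top; about 0.3 kg. Origin at the centre of its underside, z up.
- hex_reducer: Loose steel hex reducer standing upright: hexagonal foot 48 mm across corners and 16 mm thick, and on it a centred round neck 24 mm diameter reaching from 16 to 52 mm above the underside (grip the neck). About 0.2 kg. Origin at the centre of its underside, z up.
- large_transducer: Fixed: grey base plate 205 x 94 mm with a round steel seat (disc 60 mm diameter, top 12 mm above the bench) at one end; behind it a black bracket holds a lying black and white transducer cylinder, 68 mm diameter. Origin on the bench under the seat's centre; +x points from seat to transducer, z up. The drive end begins at x = 60 mm; all reaches 94 mm above the bench and x = 165 mm.
- small_transducer: Fixed, like the large one with the same seat (disc 60 mm diameter, top 12 mm above the bench), but base plate 205 x 70 mm and transducer cylinder only 40 mm in diameter, reaching 66 mm above the bench. Origin on the bench under the seat's centre; +x points from seat to transducer (drive end begins at x = 66 mm), z up.
- middle_plate: Fixed grey plate 80 x 80 mm, 8 mm thick, with the same round steel seat (60 mm disc, top 12 mm above the bench) at its centre and no transducer; it is the one that lies between the two transducers' seats. Origin on the bench under the seat's centre, z up.
- spare_plate: Fixed spare plate exactly like the middle plate, but at one outer end of the row, not between the transducers. To stay empty. Origin on the bench under the seat's centre, z up.
- ratchet: Bystander, loose: ratchet wrench lying flat, red handle 110 mm and steel head, 212 mm long in all, 19 mm high. Origin on the bench at the inner end of the red handle; the handle reaches to x = -110 mm, the head to x = +102 mm.
- handheld: Bystander, loose: grey handheld torque display lying flat with a greenish screen and black keys, 100 (x) x 62 (y) x 28 mm high, at the other outer end of the row from the spare plate. Origin at the centre of its underside.

How it is judged:
By the outcome, as a careful person would: the job done as asked, in the order asked, and still so for the second after the job is handed in, with the robot touching nothing.
It also fails if it takes over 115 s, if anything falls off the work surface, if the arm or the gripper's body presses on something with over 40 N, if the wrist force passes 120 N, or if a joint passes its speed limit or range.

ROBOT

A 7-joint arm with a two-finger parallel gripper is mounted at the origin on the work surface. World frame = base frame: x ahead of the robot, y to its left, z up, the work surface at z = 0. Lengths are in m, angles in rad, forces in N, time in s.
With the tool pointing down it reaches from about 0.425 to 0.875 m from the base axis. Payload 4.7 kg.
Tool frame: the origin (TCP) lies at the very end of the fingers, on their centre line; the grasp point (between the pads) lies 19 mm behind it (grip_point_offset is the distance from the TCP to the grasp point, in m); x points along the fingers, z is the direction in which the jaws open and shut, and the axes are right-handed (so a half turn about x gives the same grasp; the last joint's range is limited). The gripper opens to 87 mm and grips with 3 to 60 N. Pads are 19 mm wide; open, the fingers measure 117 mm over their backs; the gripper's body (75 mm by 190 mm) begins 51 mm behind the grasp point.
Start: joints at [1.122, 0.321, -0.07, 1.45, 0.023, 1.371, -0.057], TCP at [0.29, -0.582, 0.223] pointing down, gripper open.
Joint ranges: [-2.86, 2.86], [-0.3, 2.09], [-1.38, 1.24], [0.06, 2.45], [-1.56, 4.7], [0.09, 2.05], [-2.69, 2.69]. Speed limits (rad/s): [2.57, 2.57, 3.14, 3.14, 3.14, 3.14, 3.14].

INTERFACE

Orientations are given as a rotation vector (axis times angle).
In Python, from bench import get_state, get_image, calibration, close_job, grip_point_offset gives the robot as it stands.
- The arm moves only by the tool play_rows, never from a script. Its argument "targets" is a list of rows, each an object with "claw": the closure, from 0 (fully open) to 1 (shut); "linear": the shift along the tool's x, y, z as a fraction of full scale, a list of three; "rotation": the turn, a rotation vector about the tool's x, y, z as a fraction of full scale, a list of three. In form: [{"claw": claw, "linear": [x, y, z], "rotation": [wx, wy, wz]}, ...]. A call has 1 to 10 rows; each row shifts and turns the pose as measured when the row begins, along the tool's axes as they then stand; what a row does not reach is not made up. Full scale, the value 1, is 2.5 cm for a shift and 90 degrees for a turn. A row lasts 1/12 s, in which the tool goes at most 41.7 mm and 7.16 degrees, less where a joint would pass 70% of its speed; a pose out of reach is approached as far as the arm can. A call with a number of a shift or a turn outside -1 to 1 is refused whole. A call with a gripper value outside its range is refused whole. The fingers move at their own pace and stop on an object; "newtons" is the grip in N (left out, the last holds). Time passes only in rows, so rows that do not move let the fingers close. It gives the time, the measured TCP pose, the force and the opening at its end, in the units of the state.
- get_state(): the state, without advancing time (a new reading comes with each control period).
- get_image(name): name is "scene" or "top" or "wrist"; returns the picture (400x640x3 uint8, blue, green, red); there is no depth.
- calibration(name): a dict with "fx", "fy", "cx", "cy" (pixels), "dist_coeffs" ([k1, k2, p1, p2, k3] as OpenCV has them; the pictures are not rectified), "rvec" (rotation vector, rad) and "tvec" (3), from world to camera coordinates, as OpenCV has them; the wrist camera has in their place "hand_eye" (4x4, takes a point from camera to tool coordinates, whose origin is the TCP and whose axes are the tool frame's). Camera axes: x right, y down, z forward; pixel columns grow to the right and rows downward; lengths in m; the calibration is good to about 2 mm. A picture is of the moment at which its call begins: read the wrist's pose just before it. calibration takes no time and is no camera call.
- close_job(): hands the job in, once; it reports no verdict.
The state is a dict: "time": time; "joint_positions": joint angles; "qd": joint speeds; "joint_torque": joint torques, N m; "position": TCP position; "tool_rot": TCP orientation; "ft_force": force on the tool from outside, world axes, zero at the start; "torque": the same for the moment, N m; "grip_width": opening from 0.0 (shut) to 1.0 (fully open).
Only numpy, scipy, OpenCV 4.12 (cv2) and the standard library are available. Lean on these libraries where they do the work, as an engineer would, in place of code of your own. Each camera call takes 0.05 s, during which the arm holds its last target. There are 200 camera calls.

## Working session

There is one attempt and no reset: what is moved stays moved. The work goes in short steps, Python scripts to look and compute and a tool call to move; the robot and the scene stay as the last step left them, time stands still between calls to the robot, and variables do not carry over. Pictures are saved under pics/ and viewed, about 12 in all and at most 16, crops included, and the job is handed in when it is done.

Besides the shell and the picture viewer there is one more tool, called after "Request:" by a JSON object that holds its "api" and its "payload", one argument or row to a line. play_rows: Moves the arm, as the interface text tells. Shift numbers are shares of 2.5 cm and turn numbers shares of 90 degrees, none past 1 either way. Its arguments: {"type":"object","properties":{"targets":{"type":"array"},"newtons":{"type":"number"}},"required":["targets"]}

```bash
ls; mkdir -p pics; cat > h.py <<'E'
import numpy as np, cv2
from bench import *
from scipy.spatial.transform import Rotation as R
def cam(name,st=None):
    c=calibration(name);K=np.array([[c['fx'],0,c['cx']],[0,c['fy'],c['cy']],[0,0,1]]);d=np.array(c['dist_coeffs'],float)
    if 'hand_eye' in c:
        st=st or get_state();T=np.eye(4);T[:3,:3]=R.from_rotvec(st['tool_rot']).as_matrix();T[:3,3]=st['position']
        W=T@np.array(c['hand_eye']);Rc=W[:3,:3];o=W[:3,3]
    else:
        Rc=R.from_rotvec(np.ravel(c['rvec'])).as_matrix().T;o=-Rc@np.ravel(c['tvec'])
    return K,d,Rc,o
def ray(cm,px):
    K,d,Rc,o=cm
    u=cv2.undistortPoints(np.array(px,float).reshape(-1,1,2),K,d).reshape(-1,2)
    return np.c_[u,np.ones(len(u))]@Rc.T
def plane(cm,px,z):
    r=ray(cm,px);o=cm[3];return o+r*((z-o[2])/r[:,2])[:,None]
def proj(cm,P):
    K,d,Rc,o=cm;return cv2.projectPoints(np.array(P,float).reshape(-1,3),cv2.Rodrigues(Rc.T)[0],-Rc.T@o,K,d)[0].reshape(-1,2)
E
python3 - <<'E'
from h import *
print(get_state(),grip_point_offset)
for n in ('scene','top','wrist'):
    cm=cam(n);im=get_image(n);cv2.imwrite(f'pics/{n}0.png',im);print(n,cm[3],cm[2][:,2],cm[0][0,0])
a=cv2.imread('pics/top0.png');cv2.imwrite('pics/top0b.png',cv2.resize(a,(800,500)))
print(R.from_rotvec(get_state()['tool_rot']).as_matrix().round(3))
print(calibration('wrist')['hand_eye'])
E
```

```text
pics
{'time': 0.0, 'joint_positions': array([ 1.1220948 ,  0.32185842, -0.07010006,  1.45170583,  0.0226206 ,
        1.37078494, -0.05687769]), 'qd': array([-0.00053912,  0.00047219, -0.00057332,  0.00076804, -0.00084633,
       -0.00067766, -0.00122809]), 'joint_torque': array([ 3.90481464e-04, -4.91286027e+01, -4.03451510e-01, -3.12524521e+01,
       -6.40042895e-02,  4.36513138e-02,  1.49461844e-04]), 'position': array([ 0.28990117, -0.58113868,  0.22142316]), 'tool_rot': array([ 0.86284379,  1.39508128, -0.86130832]), 'ft_force': array([0.07492238, 0.41093858, 0.36296135]), 'torque': array([-0.00467936, -0.02146855,  0.00355828]), 'grip_width': 0.9999039235543281} 0.0187
scene [1.14262234 0.68366277 0.84522025] [-0.51585103 -0.53035666 -0.67277004] 488.76952373795524
top [0.36896925 0.04503852 0.9972546 ] [ 0.1448574   0.00876692 -0.9894137 ] 443.05765529781064
wrist [ 0.35560375 -0.54893393  0.38342132] [-0.24112624 -0.11925571 -0.96313873] 356.24117292173815
[[-0.001  0.895  0.447]
 [ 0.001  0.447 -0.895]
 [-1.    -0.    -0.001]]
[[-4.77299630e-04 -2.68915786e-01  9.63163575e-01 -1.61868562e-01]
 [ 9.86129699e-04 -9.63163343e-01 -2.68915233e-01  7.31578916e-02]
 [ 9.99999400e-01  8.21451065e-04  7.24903351e-04  1.81235100e-04]
 [ 0.00000000e+00  0.00000000e+00  0.00000000e+00  1.00000000e+00]]
```

View pics/top0b.png

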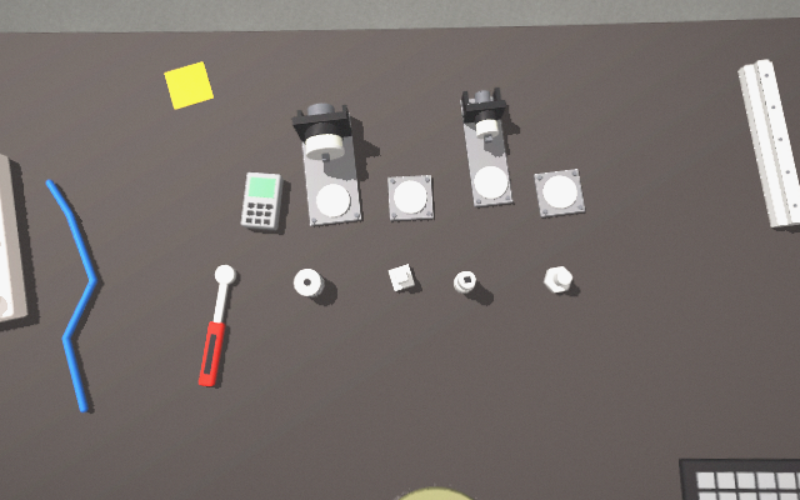

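View pics/scene0.png

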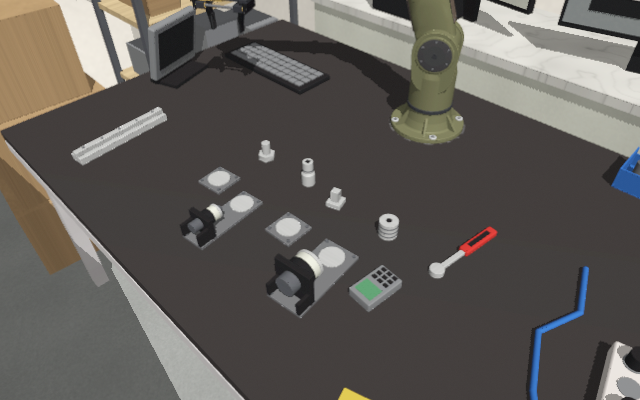

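Top view (0.8 scale of these pixels): coupling (308,282), adapter (401,278), socket (465,282), hex reducer (558,280). The seats are large (333,201), middle (410,197), small (491,183) and spare (560,192). The handheld is at (262,202) and the ratchet at the lower left. The scene view agrees.

```bash
python3 - <<'E'
from h import *
im=cv2.imread('pics/top0.png');cm=cam('top');g=cv2.cvtColor(im,cv2.COLOR_BGR2GRAY)
for nm,(x,y) in dict(large=(333,201),mid=(410,197),small=(491,183),spare=(560,192)).items():
    x/=1.25;y/=1.25;best=None
    for t in (190,205,215,225,235):
        m=(g>t).astype(np.uint8);cs,_=cv2.findContours(m,0,1)
        for c in cs:
            if cv2.contourArea(c)>150 and cv2.pointPolygonTest(c,(x,y),False)>0:
                h=cv2.convexHull(c);P=plane(cm,h.reshape(-1,2),.012)[:,:2];(cx,cy),ax,a=cv2.fitEllipse(P.astype(np.float32)*1000)
                print(nm,t,round(cx,1),round(cy,1),np.round(ax,1))
for nm,(x,y),z in (('coup',(308,282),.045),('adap',(401,278),.014),('sock',(465,282),.072),('hex',(558,280),.016)):
    x=int(x/1.25);y=int(y/1.25);
    m=np.zeros_like(g);m[y-20:y+20,x-20:x+20]=(g[y-20:y+20,x-20:x+20]>140)
    cs,_=cv2.findContours(m,0,1);c=max(cs,key=cv2.contourArea);r=cv2.boundingRect(c)
    print(nm,cv2.contourArea(c),r,plane(cm,[[r[0]+r[2]/2-.5,r[1]+r[3]/2-.5]],z/2)[0].round(3))
a=cv2.resize(im[100:260,180:480],(800,427),interpolation=2);cv2.imwrite('pics/topc.png',a)
E
```

```text
large 190 643.8 185.6 [119.6 184.4]
large 205 642.8 184.1 [110.5 190.3]
large 215 607.4 177.7 [61.5 62.1]
large 225 607.2 177.0 [59.5 61.4]
large 235 607.7 176.9 [58.9 59.8]
mid 190 611.4 34.8 [93.8 97.3]
mid 205 608.7 44.5 [75.5 81.9]
mid 215 611.5 35.8 [59.9 61.4]
mid 225 611.5 35.8 [59.9 60.7]
mid 235 611.8 35.6 [59.3 60.2]
small 190 671.3 -103.7 [ 92.3 187.8]
small 205 636.4 -112.0 [60.1 62.9]
small 215 636.2 -111.6 [60.4 61.3]
small 225 636.5 -111.5 [60.  60.4]
small 235 636.5 -111.6 [59.  59.7]
spare 190 610.2 -235.6 [ 96.3 101.9]
spare 205 615.7 -235.9 [60.5 62.8]
spare 215 616.1 -236.1 [60.3 61.1]
spare 225 616.3 -236.0 [59.6 61.2]
spare 235 615.9 -236.0 [58.9 60.3]
coup 358.5 (235, 215, 22, 22) [0.457 0.22  0.022]
adap 274.5 (310, 211, 21, 22) [0.465 0.056 0.007]
sock 221.5 (363, 217, 18, 17) [ 0.453 -0.056  0.036]
hex 340.0 (435, 213, 23, 21) [ 0.457 -0.225  0.008]
```

View pics/topc.png

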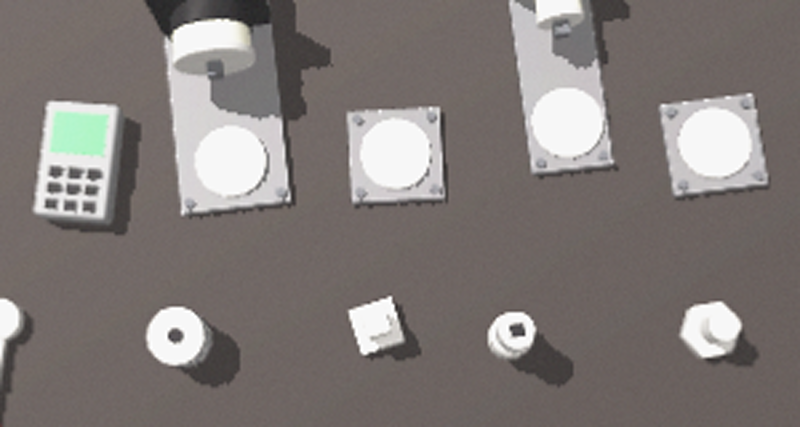

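The seats come out at 59–61 mm diameter, against a true 60 mm, so those measurements are trustworthy. Next I move to look at the socket from close by.

Request:
{"api": "play_rows", "payload": {
  "targets": [
    {"claw": 0, "linear": [0, 0, 0], "rotation": [0.074, 0, 0]},
    {"claw": 0, "linear": [0, 0, 0], "rotation": [0.074, 0, 0]},
    {"claw": 0, "linear": [0, 0, 0], "rotation": [0.074, 0, 0]},
    {"claw": 0, "linear": [0, 0, 0], "rotation": [0.074, 0, 0]},
    {"claw": 0, "linear": [0.1, 0.4, -1], "rotation": [0, 0, 0]},
    {"claw": 0, "linear": [0.1, 0.4, -1], "rotation": [0, 0, 0]},
    {"claw": 0, "linear": [0.1, 0.4, -1], "rotation": [0, 0, 0]},
    {"claw": 0, "linear": [0.1, 0.4, -1], "rotation": [0, 0, 0]},
    {"claw": 0, "linear": [0.1, 0.4, -1], "rotation": [0, 0, 0]},
    {"claw": 0, "linear": [0.1, 0.4, -1], "rotation": [0, 0, 0]}
  ]
}}

```text
time: 0.98
position: [0.3489, -0.4326, 0.2009]
tool_rot: [1.238, 1.199, -1.243]
ft_force: [0.9, -0.1, -0.1]
grip_width: 0.998
```

Request:
{"api": "play_rows", "payload": {
  "targets": [
    {"claw": 0, "linear": [0.2, 0.54, -1], "rotation": [0, 0, 0]},
    {"claw": 0, "linear": [0.2, 0.54, -1], "rotation": [0, 0, 0]},
    {"claw": 0, "linear": [0.2, 0.54, -1], "rotation": [0, 0, 0]},
    {"claw": 0, "linear": [0.2, 0.54, -1], "rotation": [0, 0, 0]},
    {"claw": 0, "linear": [0.2, 0.54, -1], "rotation": [0, 0, 0]},
    {"claw": 0, "linear": [0.2, 0.54, -1], "rotation": [0, 0, 0]},
    {"claw": 0, "linear": [0.2, 0.54, -1], "rotation": [0, 0, 0]},
    {"claw": 0, "linear": [0.2, 0.54, -1], "rotation": [0, 0, 0]},
    {"claw": 0, "linear": [0.2, 0, 0], "rotation": [0, 0, 0]},
    {"claw": 0, "linear": [0, 0, 0], "rotation": [0, 0, 0]}
  ]
}}

```text
time: 1.82
position: [0.4694, -0.2183, 0.1517]
tool_rot: [1.233, 1.207, -1.236]
ft_force: [-0.6, -0.6, -0.1]
grip_width: 0.998
```

```bash
cat > look.py <<'E'
from h import *
import sys
st=get_state();im=get_image('wrist');n=sys.argv[1];cv2.imwrite(f'pics/{n}.png',im)
np.save(f'pics/{n}.npy',np.r_[st['position'],st['tool_rot']])
print(st['position'].round(4),R.from_rotvec(st['tool_rot']).as_matrix().round(3).tolist(),'t',st['time'])
E
python3 look.py w_hex
```

```text
[ 0.4694 -0.2183  0.1517] [[-0.01, 0.999, -0.031], [0.007, -0.031, -0.999], [-1.0, -0.01, -0.007]] t 1.8167
```

View pics/w_hex.png

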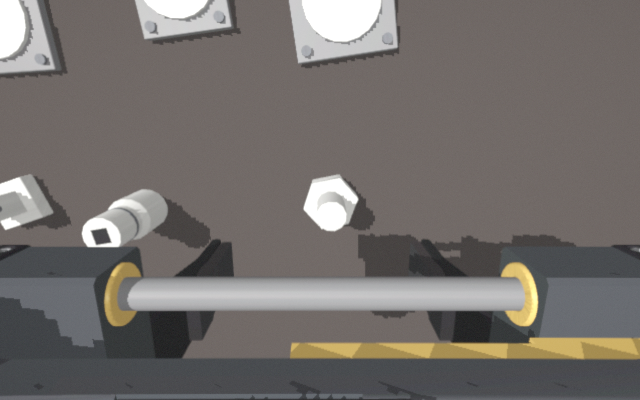

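The wrist view shows the hex reducer at (331,205), its neck top lower at about (331,215), with the socket at (110,225) and the seats along the top edge. The tool has picked up a tilt of about 0.7°, which I'll correct. Now I fit the hex neck and work out the move to the socket.

```bash
cat >> h.py <<'E'
from scipy.optimize import least_squares
def load(n):
    v=np.load(f'pics/{n}.npy');return cv2.imread(f'pics/{n}.png'),cam('wrist',dict(position=v[:3],tool_rot=v[3:]))
def topfit(n,xy,z,r,arc=70,th=140,half=45):
    """centre of round top (radius r, height z) near xy from the silhouette arc away from camera"""
    im,cm=load(n);g=cv2.cvtColor(im,6);p=proj(cm,[[*xy,z]])[0];x,y=p.astype(int)
    m=np.zeros_like(g);s=np.s_[max(0,y-half):y+half,max(0,x-half):x+half];m[s]=g[s]>th
    cs,_=cv2.findContours(m,0,1);c=max(cs,key=lambda c:cv2.pointPolygonTest(c,(float(x),float(y)),True)).reshape(-1,2)
    P=plane(cm,c,z)[:,:2];q=np.array(xy,float)
    for _ in range(8):
        d=P-q;u=q-cm[3][:2];u/=np.linalg.norm(u)
        k=(d@u)>np.cos(np.radians(arc))*np.linalg.norm(d,axis=1)
        f=least_squares(lambda v:np.linalg.norm(P[k]-v,axis=1)-r,q,loss='soft_l1',f_scale=.0005);q=f.x
    return q.round(4),k.sum(),'rms',np.sqrt(np.mean((np.linalg.norm(P[k]-q,axis=1)-r)**2)).round(5)
def plan(tgt,yaw=0):
    """delta in units (25 mm), rotation correction in units (90deg), tool frame; yaw turns jaws about world z from the -y direction"""
    st=get_state();T=R.from_rotvec(st['tool_rot']);d=np.array(tgt)-st['position']
    G=R.from_euler('z',yaw,degrees=True)*R.from_matrix(np.array([[0,1,0],[0,0,-1],[-1,0,0]],float))
    print('pos',st['position'].round(4),'lin(after rot)',(G.inv().apply(d)/.025).round(2),'lin(now)',(T.inv().apply(d)/.025).round(2),'rot',((T.inv()*G).as_rotvec()/(np.pi/2)).round(4),'t',st['time'])
E
python3 - <<'E'
from h import *
print(topfit('w_hex',(.457,-.225),.052,.012))
print(topfit('w_hex',(.453,-.056),.072,.014))
plan((.465,-.056,.152))
E
```

```text
(array([ 0.4594, -0.2257]), np.int64(34), 'rms', np.float64(0.00062))
(array([ 0.4598, -0.0594]), np.int64(43), 'rms', np.float64(0.00159))
pos [ 0.4699 -0.2177  0.1522] lin(after rot) [ 0.01 -0.2  -6.47] lin(now) [ 0.06 -0.4  -6.46] rot [-0.0197 -0.0049  0.0057] t 1.8667
```

Request:
{"api": "play_rows", "payload": {
  "targets": [
    {"claw": 0, "linear": [0, 0, 0], "rotation": [-0.02, -0.005, 0.006]},
    {"claw": 0, "linear": [0, 0, -0.9], "rotation": [0, 0, 0]},
    {"claw": 0, "linear": [0, 0, -0.9], "rotation": [0, 0, 0]},
    {"claw": 0, "linear": [0, 0, -0.9], "rotation": [0, 0, 0]},
    {"claw": 0, "linear": [0, 0, -0.9], "rotation": [0, 0, 0]},
    {"claw": 0, "linear": [0, 0, -0.9], "rotation": [0, 0, 0]},
    {"claw": 0, "linear": [0, 0, -0.9], "rotation": [0, 0, 0]},
    {"claw": 0, "linear": [0, 0, -0.9], "rotation": [0, 0, 0]},
    {"claw": 0, "linear": [0, 0, 0], "rotation": [0, 0, 0]}
  ]
}}

```text
time: 2.62
position: [0.4685, -0.0668, 0.154]
tool_rot: [1.223, 1.194, -1.224]
ft_force: [0.4, 0.5, -0.3]
grip_width: 1.002
```

```bash
python3 look.py w_sock; python3 - <<'E'
from h import *
a=topfit('w_sock',(.456,-.057),.072,.014);print(a)
plan((*a[0],.152))
E
```

```text
[ 0.4685 -0.0668  0.154 ] [[0.003, 1.0, -0.021], [-0.004, -0.021, -1.0], [-1.0, 0.003, 0.004]] t 2.6167
(array([ 0.4592, -0.0585]), np.int64(88), 'rms', np.float64(0.00329))
pos [ 0.4685 -0.0695  0.1541] lin(after rot) [ 0.08 -0.37 -0.44] lin(now) [ 0.08 -0.38 -0.43] rot [-0.0143  0.0037 -0.0019] t 2.6667
```

```bash
python3 - <<'E'
from h import *
for i in range(4):
    get_image('wrist'); s=get_state();print(s['position'].round(4),s['tool_rot'].round(4),s['time'])
E
```

```text
[ 0.4684 -0.0712  0.154 ] [ 1.2238  1.1907 -1.2283] 2.7167
[ 0.4683 -0.072   0.1538] [ 1.2249  1.1901 -1.2296] 2.7667
[ 0.4683 -0.0723  0.1537] [ 1.2256  1.19   -1.2303] 2.8167
[ 0.4683 -0.0723  0.1536] [ 1.226   1.1902 -1.2306] 2.8667
```

View pics/w_sock.png

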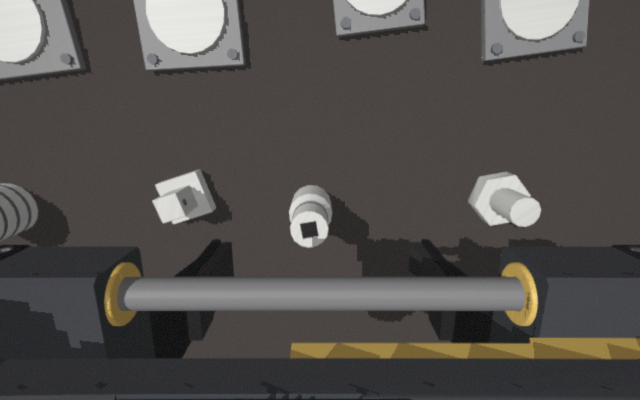

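The view shows the socket top at (310,228), the adapter at (185,200), the hex at (505,200) and the seats along the top edge. The arm takes about 0.25 s to settle after a move, so looks should follow that pause.

```bash
python3 look.py w_sock2; python3 - <<'E'
from h import *
for th in (90,110,140,160):
  for h in (30,45): print(th,h,topfit('w_sock2',(.456,-.057),.072,.014,70,th,h))
print(topfit('w_sock2',(.459,-.2257),.052,.012,70,110,30))
im,cm=load('w_sock2');print(proj(cm,[.456,-.057,.072]));g=cv2.cvtColor(im,6);print(g[200:256:4,310], g[228,270:350:4])
E
```

```text
[ 0.4683 -0.0723  0.1536] [[0.002, 1.0, -0.027], [-0.006, -0.027, -1.0], [-1.0, 0.002, 0.006]] t 2.8667
90 30 (array([ 0.4559, -0.0588]), np.int64(41), 'rms', np.float64(0.00023))
90 45 (array([ 0.4559, -0.0588]), np.int64(41), 'rms', np.float64(0.00023))
110 30 (array([ 0.4562, -0.0588]), np.int64(42), 'rms', np.float64(0.00028))
110 45 (array([ 0.4562, -0.0588]), np.int64(42), 'rms', np.float64(0.00028))
140 30 (array([ 0.4566, -0.0588]), np.int64(42), 'rms', np.float64(0.00039))
140 45 (array([ 0.4566, -0.0588]), np.int64(42), 'rms', np.float64(0.00039))
160 30 (array([ 0.4569, -0.0589]), np.int64(43), 'rms', np.float64(0.0005))
160 45 (array([ 0.4569, -0.0589]), np.int64(43), 'rms', np.float64(0.0005))
(array([ 0.4596, -0.2255]), np.int64(35), 'rms', np.float64(0.00031))
[[298.45268549 229.27026262]]
[184 104 124 127 220 220 220 211 156 184 219 196  72  72] [ 72  72  72 159 222 222  50  48  49  51 211 218 221  46  46  44  42  45
  45  46]
```

Request:
{"api": "play_rows", "payload": {
  "targets": [
    {"claw": 0, "linear": [0, 0, 0], "rotation": [-0.017, 0.004, 0]},
    {"claw": 0, "linear": [-0.35, 0.9, -0.7], "rotation": [0, 0, 0]},
    {"claw": 0, "linear": [-0.35, 0.9, -0.7], "rotation": [0, 0, 0]},
    {"claw": 0, "linear": [-0.35, 0.9, -0.7], "rotation": [0, 0, 0]},
    {"claw": 0, "linear": [-0.35, 0.9, -0.7], "rotation": [0, 0, 0]},
    {"claw": 0, "linear": [-0.35, 0.9, -0.7], "rotation": [0, 0, 0]},
    {"claw": 0, "linear": [-0.35, 0.9, -0.7], "rotation": [0, 0, 0]},
    {"claw": 0, "linear": [0, 0, 0], "rotation": [0, 0, 0]},
    {"claw": 0, "linear": [0, 0, 0], "rotation": [0, 0, 0]},
    {"claw": 0, "linear": [0, 0, 0], "rotation": [0, 0, 0]}
  ]
}}

```text
time: 3.75
position: [0.6084, 0.0212, 0.2035]
tool_rot: [1.225, 1.201, -1.231]
ft_force: [0.9, -0.0, -0.3]
grip_width: 0.999
```

```bash
python3 look.py w_seat; cat >> h.py <<'E'
def seats(im,cm,ths=(150,165,180,195,205,215,225,235)):
    g=cv2.cvtColor(im,6)
    for nm,p in dict(large=(.6075,.177),mid=(.6115,.0356),small=(.6365,-.1115),spare=(.616,-.236)).items():
        x,y=proj(cm,[[*p,.012]])[0]
        for t in ths:
            cs,_=cv2.findContours((g>t).astype(np.uint8),0,1)
            for c in cs:
                if cv2.contourArea(c)>150 and cv2.pointPolygonTest(c,(x,y),False)>0:
                    P=plane(cm,cv2.convexHull(c).reshape(-1,2),.012)[:,:2]
                    if len(P)>5:
                        (cx,cy),ax,a=cv2.fitEllipse(P.astype(np.float32)*1000)
                        if 57<min(ax) and max(ax)<64: print(nm,t,round(cx,1),round(cy,1),np.round(ax,1))
E
python3 - <<'E'
from h import *
seats(*load('w_seat'))
plan((.456,-.0588,.16))
E
```

```text
[0.6084 0.0212 0.2035] [[-0.005, 1.0, -0.025], [-0.0, -0.025, -1.0], [-1.0, -0.005, 0.0]] t 3.75
large 150 609.9 174.7 [60.3 61.3]
large 165 609.9 174.5 [59.8 60. ]
large 180 609.9 174.4 [59.1 59.7]
large 195 609.9 174.3 [58.5 58.7]
large 205 609.9 174.2 [57.9 57.9]
mid 150 614.4 33.8 [60.2 60.8]
mid 165 614.3 33.7 [59.5 60.3]
mid 180 614.3 33.6 [59.1 59.6]
mid 195 614.4 33.6 [58.5 58.9]
mid 205 614.3 33.6 [57.9 58.3]
small 150 639.1 -113.5 [60.7 61.3]
small 165 639.0 -113.7 [59.7 60.5]
small 180 639.1 -113.6 [59.3 59.8]
small 195 639.1 -113.6 [58.4 59.1]
small 205 639.0 -113.6 [58.  58.4]
spare 150 619.0 -237.7 [59.9 62.7]
spare 165 619.2 -237.7 [59.6 61.8]
spare 180 618.9 -238.0 [59.1 60. ]
spare 195 619.0 -238.1 [58.6 59.4]
spare 205 618.9 -237.9 [57.9 58.4]
pos [0.608  0.0205 0.2032] lin(after rot) [ 1.73 -6.08  3.17] lin(now) [ 1.77 -5.99  3.32] rot [-0.0161  0.0005  0.0038] t 3.8
```

View pics/w_seat.png

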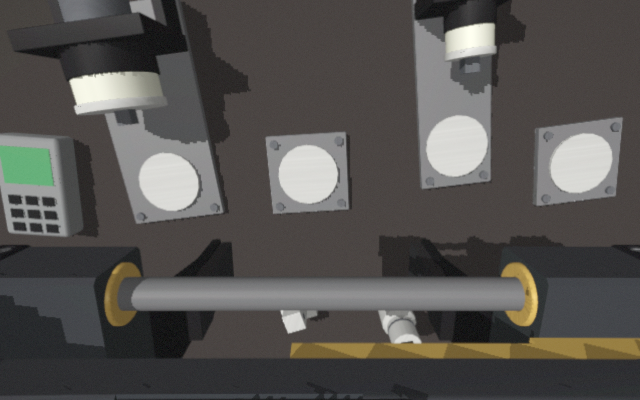

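All seats from the wrist camera differ from the top camera by the same (+2.5, −2.1) mm, so this is a calibration bias. I'll use the wrist camera for both parts and seats so that it cancels. Back to the socket now.

Request:
{"api": "play_rows", "payload": {
  "targets": [
    {"claw": 0, "linear": [0, 0, 0], "rotation": [-0.016, 0, 0.004]},
    {"claw": 0, "linear": [0.25, -0.87, 0.45], "rotation": [0, 0, 0]},
    {"claw": 0, "linear": [0.25, -0.87, 0.45], "rotation": [0, 0, 0]},
    {"claw": 0, "linear": [0.25, -0.87, 0.45], "rotation": [0, 0, 0]},
    {"claw": 0, "linear": [0.25, -0.87, 0.45], "rotation": [0, 0, 0]},
    {"claw": 0, "linear": [0.25, -0.87, 0.45], "rotation": [0, 0, 0]},
    {"claw": 0, "linear": [0.25, -0.87, 0.45], "rotation": [0, 0, 0]},
    {"claw": 0, "linear": [0.25, -0.87, 0.45], "rotation": [0, 0, 0]},
    {"claw": 0, "linear": [0, 0, 0], "rotation": [0, 0, 0]},
    {"claw": 0, "linear": [0, 0, 0], "rotation": [0, 0, 0]}
  ]
}}

```text
time: 4.63
position: [0.4365, -0.0736, 0.153]
tool_rot: [1.216, 1.2, -1.234]
ft_force: [0.5, 0.6, 0.2]
grip_width: 0.997
```

```bash
python3 -c "
from h import *
plan((.456,-.0588,.042))"
```

```text
pos [ 0.4365 -0.0736  0.153 ] lin(after rot) [ 4.44  0.78 -0.59] lin(now) [ 4.43  0.8  -0.64] rot [-0.0135  0.004   0.0051] t 4.6333
```

Request:
{"api": "play_rows", "payload": {
  "targets": [
    {"claw": 0, "linear": [0, 0, 0], "rotation": [-0.013, 0.004, 0.005]},
    {"claw": 0, "linear": [0, 0.4, -0.3], "rotation": [0, 0, 0]},
    {"claw": 0, "linear": [0, 0.3, -0.2], "rotation": [0, 0, 0]},
    {"claw": 0, "linear": [0.3, 0.1, -0.05], "rotation": [0, 0, 0]},
    {"claw": 0, "linear": [0.6, 0, 0], "rotation": [0, 0, 0]},
    {"claw": 0, "linear": [0.6, 0, 0], "rotation": [0, 0, 0]},
    {"claw": 0, "linear": [0.5, 0, 0], "rotation": [0, 0, 0]},
    {"claw": 0, "linear": [0.3, 0, 0], "rotation": [0, 0, 0]},
    {"claw": 0, "linear": [0, 0, 0], "rotation": [0, 0, 0]},
    {"claw": 0, "linear": [0, 0, 0], "rotation": [0, 0, 0]}
  ]
}}

```text
time: 5.47
position: [0.4587, -0.0608, 0.0922]
tool_rot: [1.212, 1.206, -1.21]
ft_force: [0.4, 0.6, 0.4]
grip_width: 1.002
```

```bash
python3 look.py w_s3;python3 -c "
from h import *
plan((.456,-.0588,.042));print(topfit('w_s3',(.456,-.0588),.072,.014,70,100,30))"
```

```text
[ 0.4587 -0.0608  0.0922] [[0.002, 1.0, -0.003], [-0.001, -0.003, -1.0], [-1.0, 0.002, 0.001]] t 5.4667
pos [ 0.4586 -0.0609  0.0923] lin(after rot) [ 2.01 -0.11 -0.08] lin(now) [ 2.01 -0.11 -0.08] rot [-0.0019  0.0005 -0.0012] t 5.5167
(array([ 0.4498, -0.0564]), np.int64(102), 'rms', np.float64(0.00322))
```

Request:
{"api": "play_rows", "payload": {
  "targets": [
    {"claw": 0, "linear": [0.5, -0.1, -0.08], "rotation": [0, 0, 0]},
    {"claw": 0, "linear": [0.5, 0, 0], "rotation": [0, 0, 0]},
    {"claw": 0, "linear": [0.4, 0, 0], "rotation": [0, 0, 0]},
    {"claw": 0, "linear": [0.3, 0, 0], "rotation": [0, 0, 0]},
    {"claw": 0, "linear": [0.15, 0, 0], "rotation": [0, 0, 0]},
    {"claw": 0, "linear": [0, 0, 0], "rotation": [0, 0, 0]},
    {"claw": 0, "linear": [0, 0, 0], "rotation": [0, 0, 0]}
  ]
}}

```text
time: 6.1
position: [0.4604, -0.0596, 0.048]
tool_rot: [1.214, 1.198, -1.206]
ft_force: [0.2, 0.9, 0.0]
grip_width: 1.002
```

```bash
python3 look.py w_s4;python3 -c "
from h import *
plan((.456,-.0588,.042));print(topfit('w_s4',(.456,-.0588),.072,.014,70,150,26))"
```

```text
[ 0.4604 -0.0596  0.048 ] [[0.01, 1.0, -0.003], [-0.003, -0.003, -1.0], [-1.0, 0.01, 0.003]] t 6.1
pos [ 0.4605 -0.0597  0.0481] lin(after rot) [ 0.24 -0.18 -0.03] lin(now) [ 0.24 -0.18 -0.03] rot [-0.0022  0.0018 -0.0063] t 6.15
(array([ 0.4596, -0.0584]), np.int64(173), 'rms', np.float64(0.00169))
```

View pics/w_s4.png

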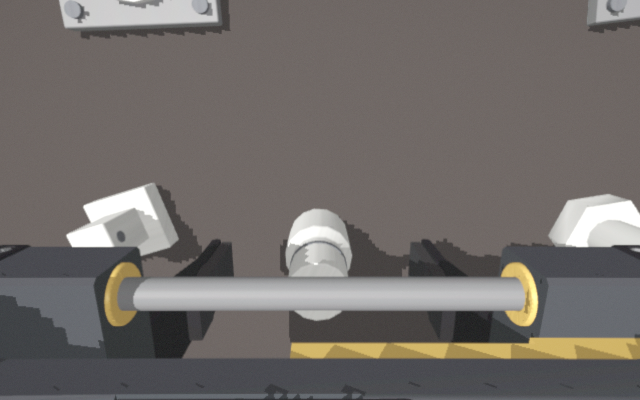

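The socket stands between the open fingers: its column centre is about 319 and the finger midpoint about 321. I'll make a small correction and then grip.

Request:
{"api": "play_rows", "payload": {
  "newtons": 25,
  "targets": [
    {"claw": 0, "linear": [0.15, -0.16, 0], "rotation": [0, 0, -0.006]},
    {"claw": 0, "linear": [0, 0, 0], "rotation": [0, 0, 0]},
    {"claw": 0, "linear": [0, 0, 0], "rotation": [0, 0, 0]},
    {"claw": 0.6, "linear": [0, 0, 0], "rotation": [0, 0, 0]},
    {"claw": 0.8, "linear": [0, 0, 0], "rotation": [0, 0, 0]},
    {"claw": 0.8, "linear": [0, 0, 0], "rotation": [0, 0, 0]},
    {"claw": 0.8, "linear": [0, 0, 0], "rotation": [0, 0, 0]},
    {"claw": 0.8, "linear": [0, 0, 0], "rotation": [0, 0, 0]},
    {"claw": 0.8, "linear": [0, 0, 0], "rotation": [0, 0, 0]},
    {"claw": 0.8, "linear": [0, 0, 0], "rotation": [0, 0, 0]}
  ]
}}

```text
time: 6.98
position: [0.4577, -0.06, 0.0459]
tool_rot: [1.211, 1.202, -1.212]
ft_force: [0.5, 0.4, -0.4]
grip_width: 0.555
```

```bash
python3 -c "
from h import *
plan((.456,-.0588,.042));print(get_state()['ft_force'],get_state()['grip_width']*87)"
```

```text
pos [ 0.4577 -0.06    0.0459] lin(after rot) [ 0.15 -0.07 -0.05] lin(now) [ 0.15 -0.07 -0.05] rot [-0.0024  0.0025 -0.002 ] t 6.9833
[ 0.45475913  0.42093786 -0.42552269] 48.2973916930035
```

Request:
{"api": "play_rows", "payload": {
  "newtons": 25,
  "targets": [
    {"claw": 0.6, "linear": [0.15, -0.07, 0], "rotation": [0, 0, 0]},
    {"claw": 0.8, "linear": [0, 0, 0], "rotation": [0, 0, 0]},
    {"claw": 0.8, "linear": [0, 0, 0], "rotation": [0, 0, 0]},
    {"claw": 0.8, "linear": [0, 0, 0], "rotation": [0, 0, 0]},
    {"claw": 0.8, "linear": [0, 0, 0], "rotation": [0, 0, 0]},
    {"claw": 0.8, "linear": [0, 0, 0], "rotation": [0, 0, 0]},
    {"claw": 0.8, "linear": [0, 0, 0], "rotation": [0, 0, 0]},
    {"claw": 0.8, "linear": [0, 0, 0], "rotation": [0, 0, 0]}
  ]
}}

```text
time: 7.65
position: [0.4557, -0.0597, 0.0416]
tool_rot: [1.211, 1.203, -1.211]
ft_force: [0.2, 0.5, -0.4]
grip_width: 0.304
```

```bash
python3 look.py w_s5; python3 -c "
from h import *
plan((.61,.1744,.13));s=get_state();print(s['ft_force'],s['grip_width']*87)"
```

```text
[ 0.4557 -0.0597  0.0416] [[0.003, 1.0, -0.004], [-0.004, -0.004, -1.0], [-1.0, 0.003, 0.004]] t 7.65
pos [ 0.4557 -0.0597  0.0416] lin(after rot) [-3.54  6.17 -9.36] lin(now) [-3.55  6.15 -9.37] rot [-0.0022  0.0022 -0.0019] t 7.7
[-0.7823214   0.68634806  0.0211257 ] 26.84440390742033
```

Request:
{"api": "play_rows", "payload": {
  "targets": [
    {"claw": 0.8, "linear": [-0.3, 0, 0], "rotation": [0, 0, 0]},
    {"claw": 0.8, "linear": [-0.6, 0, 0], "rotation": [0, 0, 0]},
    {"claw": 0.8, "linear": [-0.8, 0, 0], "rotation": [0, 0, 0]},
    {"claw": 0.8, "linear": [-0.7, 0, 0], "rotation": [0, 0, 0]},
    {"claw": 0.8, "linear": [-0.4, 0.3, -0.3], "rotation": [0, 0, 0]},
    {"claw": 0.8, "linear": [0, 0.5, -0.7], "rotation": [0, 0, 0]},
    {"claw": 0.8, "linear": [0, 0.6, -0.9], "rotation": [0, 0, 0]},
    {"claw": 0.8, "linear": [0, 0.6, -0.9], "rotation": [0, 0, 0]},
    {"claw": 0.8, "linear": [0, 0.6, -0.9], "rotation": [0, 0, 0]},
    {"claw": 0.8, "linear": [0, 0.6, -0.9], "rotation": [0, 0, 0]}
  ]
}}

```text
time: 8.53
position: [0.5326, 0.0503, 0.1146]
tool_rot: [1.213, 1.199, -1.231]
ft_force: [0.6, 0.1, -1.5]
grip_width: 0.308
```

```bash
python3 -c "
from h import *
plan((.61,.1744,.13));s=get_state();print(s['ft_force'],s['grip_width']*87)
im,cm=load('w_s5');g=cv2.cvtColor(im,6).astype(float)
for r in range(216,276,4):
    k=np.where(g[r,255:385]>110)[0]+255
    if len(k): print(r,k[0],k[-1],plane(cm,[[ (k[0]+k[-1])/2,r]],.034)[0,1].round(4),np.diff(plane(cm,[[k[0]-.5,r],[k[-1]+.5,r]],.034)[:,1]).round(4))
"
```

```text
pos [0.5326 0.0503 0.1146] lin(after rot) [-0.62  3.09 -4.96] lin(now) [-0.68  3.   -5.01] rot [-0.0116  0.0054  0.0038] t 8.5333
[ 0.58536476  0.12510928 -1.49000384] 26.81696723562632
216 259 382 -0.0602 [-0.0618]
220 261 382 -0.0607 [-0.061]
224 255 381 -0.059 [-0.0637]
228 261 381 -0.0605 [-0.0609]
232 256 384 -0.0599 [-0.0651]
236 255 381 -0.0589 [-0.0643]
240 257 352 -0.0521 [-0.0487]
244 257 348 -0.051 [-0.0468]
248 256 348 -0.0507 [-0.0475]
252 261 347 -0.0517 [-0.0446]
256 255 348 -0.0504 [-0.0483]
260 258 348 -0.0511 [-0.0469]
264 257 349 -0.0511 [-0.0481]
268 255 350 -0.0508 [-0.0498]
272 255 351 -0.051 [-0.0505]
```

```bash
cat >> h.py <<'E'
def runs(n,rows,z,c0=319,th=150):
    im,cm=load(n);g=cv2.cvtColor(im,6).astype(int)
    for r in rows:
        a=b=c0
        while g[r,a-1]>th:a-=1
        while g[r,b+1]>th:b+=1
        P=plane(cm,[[a-.5,r],[b+.5,r]],z);print(r,a,b,P.mean(0).round(4),np.linalg.norm(P[1]-P[0]).round(4))
E
python3 -c "
from h import *
runs('w_s5',range(240,276,5),.034)
runs('w_s4',range(240,276,5),.034)
"
```

```text
240 310 330 [ 0.4633 -0.0599  0.034 ] 0.0107
245 303 338 [ 0.4605 -0.0602  0.034 ] 0.0184
250 295 343 [ 0.4578 -0.0594  0.034 ] 0.0251
255 295 346 [ 0.455  -0.0602  0.034 ] 0.0267
260 293 348 [ 0.4523 -0.0602  0.034 ] 0.0289
265 292 349 [ 0.4495 -0.0602  0.034 ] 0.0301
270 291 350 [ 0.4466 -0.0601  0.034 ] 0.0312
275 291 351 [ 0.4438 -0.0604  0.034 ] 0.0319
240 288 347 [ 0.4656 -0.0585  0.034 ] 0.0316
245 307 330 [ 0.4628 -0.059   0.034 ] 0.0127
250 300 337 [ 0.4599 -0.059   0.034 ] 0.0202
255 295 340 [ 0.4571 -0.0584  0.034 ] 0.0245
260 293 343 [ 0.4542 -0.0587  0.034 ] 0.0273
265 291 344 [ 0.4513 -0.0584  0.034 ] 0.029
270 290 346 [ 0.4484 -0.0587  0.034 ] 0.0307
275 289 346 [ 0.4454 -0.0584  0.034 ] 0.0314
```

Request:
{"api": "play_rows", "payload": {
  "targets": [
    {"claw": 0.8, "linear": [-0.2, 0, 0], "rotation": [-0.012, 0.005, 0.004]},
    {"claw": 0.8, "linear": [-0.2, 0.5, -0.8], "rotation": [0, 0, 0]},
    {"claw": 0.8, "linear": [-0.2, 0.6, -1], "rotation": [0, 0, 0]},
    {"claw": 0.8, "linear": [0, 0.6, -1], "rotation": [0, 0, 0]},
    {"claw": 0.8, "linear": [0, 0.4, -0.6], "rotation": [0, 0, 0]},
    {"claw": 0.8, "linear": [0, 0.3, -0.3], "rotation": [0, 0, 0]},
    {"claw": 0.8, "linear": [0, 0, 0], "rotation": [0, 0, 0]},
    {"claw": 0.8, "linear": [0, 0, 0], "rotation": [0, 0, 0]}
  ]
}}

```text
time: 9.2
position: [0.5939, 0.1532, 0.1297]
tool_rot: [1.203, 1.219, -1.205]
ft_force: [-0.9, 0.3, -2.0]
grip_width: 0.308
```

Gripped, the socket measures y = −0.0601 against a TCP of −0.0597, so the wrist camera agrees with the tool to within 0.5 mm. Next I place it at TCP (0.6097, 0.1746).

```bash
python3 -c "
from h import *
plan((.6097,.1746,.0546))"
```

```text
pos [0.5939 0.1532 0.1297] lin(after rot) [ 3.    0.63 -0.86] lin(now) [ 3.    0.66 -0.84] rot [ 0.005  -0.0022  0.0033] t 9.2
```

Request:
{"api": "play_rows", "payload": {
  "targets": [
    {"claw": 0.8, "linear": [0, 0.3, -0.45], "rotation": [0.005, -0.002, 0.003]},
    {"claw": 0.8, "linear": [0, 0.25, -0.3], "rotation": [0, 0, 0]},
    {"claw": 0.8, "linear": [0, 0.1, -0.1], "rotation": [0, 0, 0]},
    {"claw": 0.8, "linear": [0.3, 0, 0], "rotation": [0, 0, 0]},
    {"claw": 0.8, "linear": [0.6, 0, 0], "rotation": [0, 0, 0]},
    {"claw": 0.8, "linear": [0.6, 0, 0], "rotation": [0, 0, 0]},
    {"claw": 0.8, "linear": [0.4, 0, 0], "rotation": [0, 0, 0]},
    {"claw": 0.8, "linear": [0.15, 0, 0], "rotation": [0, 0, 0]},
    {"claw": 0.8, "linear": [0, 0, 0], "rotation": [0, 0, 0]},
    {"claw": 0.8, "linear": [0, 0, 0], "rotation": [0, 0, 0]}
  ]
}}

```text
time: 10.03
position: [0.6077, 0.1648, 0.074]
tool_rot: [1.206, 1.205, -1.223]
ft_force: [0.3, 0.2, -2.7]
grip_width: 0.31
```

```bash
python3 -c "
from h import *
plan((.6097,.1746,.0546))"
```

```text
pos [0.6077 0.1648 0.074 ] lin(after rot) [ 0.78  0.08 -0.39] lin(now) [ 0.77  0.08 -0.4 ] rot [-0.0047  0.0049  0.004 ] t 10.0333
```

Request:
{"api": "play_rows", "payload": {
  "targets": [
    {"claw": 0.8, "linear": [0, 0.08, -0.4], "rotation": [-0.005, 0.005, 0.004]},
    {"claw": 0.8, "linear": [0, 0, 0], "rotation": [0, 0, 0]},
    {"claw": 0.8, "linear": [0, 0, 0], "rotation": [0, 0, 0]},
    {"claw": 0.8, "linear": [0, 0, 0], "rotation": [0, 0, 0]}
  ]
}}

```text
time: 10.37
position: [0.6112, 0.1762, 0.0762]
tool_rot: [1.212, 1.208, -1.205]
ft_force: [-0.6, -0.6, -2.3]
grip_width: 0.31
```

```bash
python3 look.py w_s6; python3 -c "
from h import *
plan((.6097,.1746,.0546));seats(*load('w_s6'))"
```

```text
[0.6112 0.1762 0.0762] [[0.004, 1.0, 0.001], [0.002, 0.001, -1.0], [-1.0, 0.004, -0.002]] t 10.3667
pos [0.6113 0.176  0.0762] lin(after rot) [ 0.86 -0.07  0.06] lin(now) [ 0.86 -0.07  0.06] rot [ 0.0005 -0.0011 -0.0026] t 10.4167
mid 150 615.3 34.3 [58.7 62.2]
mid 165 615.2 34.1 [58.5 61.3]
mid 180 615.0 33.9 [58.3 60.1]
mid 195 615.1 33.9 [57.5 59.7]
mid 205 615.0 33.8 [57.1 59. ]
```

View pics/w_s6.png

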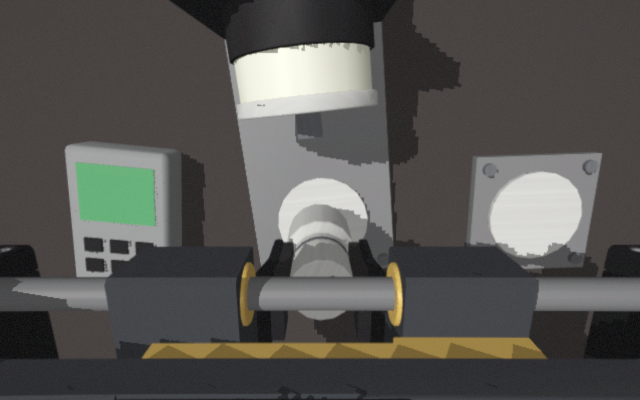

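The socket hangs upright over the seat: seat columns 279–366, socket centre about 320. Descending now.

Request:
{"api": "play_rows", "payload": {
  "targets": [
    {"claw": 0.8, "linear": [0.25, -0.07, 0.06], "rotation": [0, 0, -0.003]},
    {"claw": 0.8, "linear": [0.25, 0, 0], "rotation": [0, 0, 0]},
    {"claw": 0.8, "linear": [0.15, 0, 0], "rotation": [0, 0, 0]},
    {"claw": 0.8, "linear": [0.1, 0, 0], "rotation": [0, 0, 0]},
    {"claw": 0.8, "linear": [0, 0, 0], "rotation": [0, 0, 0]},
    {"claw": 0.8, "linear": [0, 0, 0], "rotation": [0, 0, 0]},
    {"claw": 0.8, "linear": [0, 0, 0], "rotation": [0, 0, 0]}
  ]
}}

```text
time: 11.0
position: [0.6093, 0.1738, 0.0552]
tool_rot: [1.209, 1.211, -1.21]
ft_force: [-0.5, -1.1, -2.4]
grip_width: 0.307
```

```bash
python3 -c "
from h import *
plan((.6097,.1746,.0546));print(get_state()['ft_force'])"
```

```text
pos [0.6093 0.1738 0.0552] lin(after rot) [ 0.02  0.02 -0.03] lin(now) [ 0.02  0.02 -0.03] rot [ 0.0003 -0.0007  0.0011] t 11.0
[-0.51523706 -1.11970534 -2.41862299]
```

Request:
{"api": "play_rows", "payload": {
  "targets": [
    {"claw": 0.8, "linear": [0.05, 0.02, -0.03], "rotation": [0, 0, 0]},
    {"claw": 0.8, "linear": [0, 0, 0], "rotation": [0, 0, 0]},
    {"claw": 0.8, "linear": [0, 0, 0], "rotation": [0, 0, 0]}
  ]
}}

```text
time: 11.25
position: [0.6101, 0.1748, 0.0541]
tool_rot: [1.209, 1.211, -1.209]
ft_force: [-0.9, 0.7, -1.8]
grip_width: 0.301
```

Request:
{"api": "play_rows", "payload": {
  "targets": [
    {"claw": 0.8, "linear": [0.02, 0, 0], "rotation": [0, 0, 0]},
    {"claw": 0.6, "linear": [0, 0, 0], "rotation": [0, 0, 0]},
    {"claw": 0.4, "linear": [0, 0, 0], "rotation": [0, 0, 0]},
    {"claw": 0.35, "linear": [0, 0, 0], "rotation": [0, 0, 0]},
    {"claw": 0.35, "linear": [0, 0, 0], "rotation": [0, 0, 0]},
    {"claw": 0.35, "linear": [0, 0, 0], "rotation": [0, 0, 0]},
    {"claw": 0.35, "linear": [-0.2, 0, 0], "rotation": [0, 0, 0]},
    {"claw": 0.35, "linear": [-0.5, 0, 0], "rotation": [0, 0, 0]},
    {"claw": 0.35, "linear": [-0.8, 0, 0], "rotation": [0, 0, 0]},
    {"claw": 0.35, "linear": [-0.8, 0, 0], "rotation": [0, 0, 0]}
  ]
}}

```text
time: 12.08
position: [0.6089, 0.1745, 0.1128]
tool_rot: [1.207, 1.214, -1.212]
ft_force: [-0.8, -0.5, 0.2]
grip_width: 0.645
```

```bash
python3 -c "
from h import *
cv2.imwrite('pics/t1.png',get_image('top'))
plan((.4596,-.2255,.16));print(get_state()['ft_force'],get_state()['grip_width'])"
```

```text
pos [0.6115 0.1755 0.1178] lin(after rot) [-1.69 -6.08 16.04] lin(now) [-1.74 -6.09 16.03] rot [ 0.0006 -0.0015 -0.0015] t 12.1333
[2.22877822 0.72017185 3.11705737] 0.6484052768969649
```

Request:
{"api": "play_rows", "payload": {
  "targets": [
    {"claw": 0.35, "linear": [-0.8, 0, 0], "rotation": [0, 0, 0]},
    {"claw": 0.2, "linear": [-0.6, -0.2, 0.6], "rotation": [0, 0, 0]},
    {"claw": 0, "linear": [0, -0.38, 1], "rotation": [0, 0, 0]},
    {"claw": 0, "linear": [0, -0.38, 1], "rotation": [0, 0, 0]},
    {"claw": 0, "linear": [0, -0.38, 1], "rotation": [0, 0, 0]},
    {"claw": 0, "linear": [0, -0.38, 1], "rotation": [0, 0, 0]},
    {"claw": 0, "linear": [0, -0.38, 1], "rotation": [0, 0, 0]},
    {"claw": 0, "linear": [0, -0.38, 1], "rotation": [0, 0, 0]},
    {"claw": 0, "linear": [0, -0.38, 1], "rotation": [0, 0, 0]},
    {"claw": 0, "linear": [0, -0.38, 1], "rotation": [0, 0, 0]}
  ]
}}

```text
time: 12.97
position: [0.5345, -0.0363, 0.167]
tool_rot: [1.215, 1.206, -1.173]
ft_force: [0.4, 0.3, 0.2]
grip_width: 0.998
```

```bash
python3 -c "
from h import *
plan((.4596,-.2255,.14))
cm=cam('top');g=cv2.cvtColor(cv2.imread('pics/top0.png'),6)
a=cv2.imread('pics/t1.png');p=proj(cm,[.608,.177,.03])[0].astype(int);print(p)
cv2.imwrite('pics/t1c.png',cv2.resize(a[p[1]-40:p[1]+40,p[0]-50:p[0]+50],(600,480),interpolation=cv2.INTER_NEAREST))"
```

```text
pos [ 0.5345 -0.0363  0.167 ] lin(after rot) [ 1.08 -3.    7.57] lin(now) [ 0.93 -3.16  7.52] rot [ 0.0112 -0.0059 -0.016 ] t 12.9667
[264 157]
```

View pics/t1c.png

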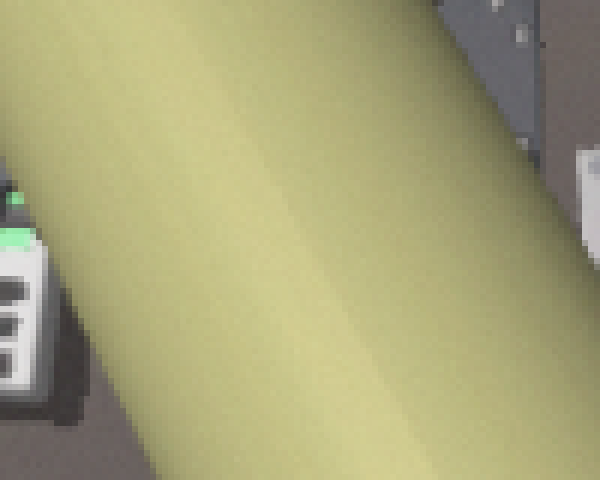

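The arm hides the seat in that picture, so I'll check it later when clear. On to the hex.

Request:
{"api": "play_rows", "payload": {
  "targets": [
    {"claw": 0, "linear": [0, 0, 0], "rotation": [0.011, -0.006, -0.016]},
    {"claw": 0, "linear": [0.1, -0.4, 1], "rotation": [0, 0, 0]},
    {"claw": 0, "linear": [0.1, -0.4, 1], "rotation": [0, 0, 0]},
    {"claw": 0, "linear": [0.1, -0.4, 1], "rotation": [0, 0, 0]},
    {"claw": 0, "linear": [0.1, -0.4, 1], "rotation": [0, 0, 0]},
    {"claw": 0, "linear": [0.1, -0.4, 1], "rotation": [0, 0, 0]},
    {"claw": 0, "linear": [0.1, -0.4, 0.8], "rotation": [0, 0, 0]},
    {"claw": 0, "linear": [0.1, -0.2, 0.5], "rotation": [0, 0, 0]},
    {"claw": 0, "linear": [0, 0, 0], "rotation": [0, 0, 0]},
    {"claw": 0, "linear": [0, 0, 0], "rotation": [0, 0, 0]}
  ]
}}

```text
time: 13.8
position: [0.4668, -0.208, 0.1608]
tool_rot: [1.214, 1.187, -1.21]
ft_force: [1.0, 0.7, -0.4]
grip_width: 1.004
```

```bash
python3 -c "
from h import *
get_image('top')
plan((.4596,-.2255,.022))"
```

```text
pos [ 0.4669 -0.208   0.1609] lin(after rot) [ 5.55 -0.29  0.7 ] lin(now) [ 5.56 -0.36  0.64] rot [-0.005   0.0069 -0.0089] t 13.85
```

Request:
{"api": "play_rows", "payload": {
  "targets": [
    {"claw": 0, "linear": [0.3, -0.36, 0.64], "rotation": [-0.005, 0.007, -0.009]},
    {"claw": 0, "linear": [0.6, 0, 0], "rotation": [0, 0, 0]},
    {"claw": 0, "linear": [0.8, 0, 0], "rotation": [0, 0, 0]},
    {"claw": 0, "linear": [0.8, 0, 0], "rotation": [0, 0, 0]},
    {"claw": 0, "linear": [0.6, 0, 0], "rotation": [0, 0, 0]},
    {"claw": 0, "linear": [0.3, 0, 0], "rotation": [0, 0, 0]},
    {"claw": 0, "linear": [0, 0, 0], "rotation": [0, 0, 0]},
    {"claw": 0, "linear": [0, 0, 0], "rotation": [0, 0, 0]},
    {"claw": 0, "linear": [0, 0, 0], "rotation": [0, 0, 0]}
  ]
}}

```text
time: 14.6
position: [0.4687, -0.2126, 0.0794]
tool_rot: [1.199, 1.21, -1.185]
ft_force: [0.5, -0.5, 0.0]
grip_width: 1.001
```

```bash
python3 look.py w_h1; python3 -c "
from h import *
plan((.4596,-.2255,.022));print(topfit('w_h1',(.4596,-.2255),.052,.012,70,110,35));runs('w_h1',range(215,270,6),.052,int(proj(load('w_h1')[1],[.4596,-.2255,.052])[0,0]))"
```

```text
[ 0.4687 -0.2126  0.0794] [[0.012, 1.0, 0.021], [0.0, 0.021, -1.0], [-1.0, 0.012, 0.0]] t 14.6
pos [ 0.469  -0.2127  0.0798] lin(after rot) [ 2.31 -0.38  0.51] lin(now) [ 2.31 -0.42  0.5 ] rot [ 0.0132  0.0002 -0.0078] t 14.65
(array([ 0.4601, -0.2258]), np.int64(44), 'rms', np.float64(0.00019))
215 312 364 [ 0.4838 -0.2224  0.052 ] 0.0295
221 310 369 [ 0.4803 -0.2234  0.052 ] 0.0335
227 307 373 [ 0.4768 -0.2238  0.052 ] 0.0376
233 305 374 [ 0.4732 -0.2236  0.052 ] 0.0395
239 304 370 [ 0.4696 -0.2223  0.052 ] 0.038
245 309 367 [ 0.466 -0.223  0.052] 0.0336
251 314 364 [ 0.4624 -0.2237  0.052 ] 0.0292
257 319 362 [ 0.4587 -0.2247  0.052 ] 0.0253
263 325 361 [ 0.455  -0.2263  0.052 ] 0.0214
269 330 355 [ 0.4512 -0.2261  0.052 ] 0.0151
```

The hex neck is confirmed at (0.4601, −0.2258). I'll correct sideways first, then descend.

Request:
{"api": "play_rows", "payload": {
  "targets": [
    {"claw": 0, "linear": [0, -0.38, 0.5], "rotation": [0.013, 0, -0.008]},
    {"claw": 0, "linear": [0, 0, 0], "rotation": [0, 0, 0]},
    {"claw": 0, "linear": [0, 0, 0], "rotation": [0, 0, 0]},
    {"claw": 0, "linear": [0, 0, 0], "rotation": [0, 0, 0]}
  ]
}}

```text
time: 14.98
position: [0.4605, -0.2282, 0.0827]
tool_rot: [1.21, 1.203, -1.211]
ft_force: [0.5, -0.6, -0.1]
grip_width: 0.999
```

```bash
python3 -c "
from h import *
plan((.4601,-.2258,.022))"
```

```text
pos [ 0.4605 -0.2282  0.0827] lin(after rot) [ 2.43 -0.02 -0.1 ] lin(now) [ 2.43 -0.02 -0.1 ] rot [-0.0018  0.0022 -0.0017] t 14.9833
```

Request:
{"api": "play_rows", "payload": {
  "targets": [
    {"claw": 0.2, "linear": [0.4, -0.02, -0.1], "rotation": [-0.002, 0.002, -0.002]},
    {"claw": 0.4, "linear": [0.5, 0, 0], "rotation": [0, 0, 0]},
    {"claw": 0.45, "linear": [0.5, 0, 0], "rotation": [0, 0, 0]},
    {"claw": 0.45, "linear": [0.4, 0, 0], "rotation": [0, 0, 0]},
    {"claw": 0.45, "linear": [0.25, 0, 0], "rotation": [0, 0, 0]},
    {"claw": 0.45, "linear": [0, 0, 0], "rotation": [0, 0, 0]},
    {"claw": 0.45, "linear": [0, 0, 0], "rotation": [0, 0, 0]},
    {"claw": 0.45, "linear": [0, 0, 0], "rotation": [0, 0, 0]}
  ]
}}

```text
time: 15.65
position: [0.46, -0.2252, 0.0274]
tool_rot: [1.209, 1.21, -1.209]
ft_force: [-0.3, -0.1, 0.3]
grip_width: 0.565
```

```bash
python3 -c "
from h import *
plan((.4601,-.2258,.022))"
```

```text
pos [ 0.46   -0.2252  0.0274] lin(after rot) [0.22 0.   0.03] lin(now) [0.22 0.   0.03] rot [ 0.0002 -0.0004  0.0001] t 15.65
```

Request:
{"api": "play_rows", "payload": {
  "newtons": 22,
  "targets": [
    {"claw": 0.45, "linear": [0.16, 0, 0.03], "rotation": [0, 0, 0]},
    {"claw": 0.6, "linear": [0, 0, 0], "rotation": [0, 0, 0]},
    {"claw": 0.85, "linear": [0, 0, 0], "rotation": [0, 0, 0]},
    {"claw": 0.85, "linear": [0, 0, 0], "rotation": [0, 0, 0]},
    {"claw": 0.85, "linear": [0, 0, 0], "rotation": [0, 0, 0]},
    {"claw": 0.85, "linear": [0, 0, 0], "rotation": [0, 0, 0]},
    {"claw": 0.85, "linear": [0, 0, 0], "rotation": [0, 0, 0]},
    {"claw": 0.85, "linear": [0, 0, 0], "rotation": [0, 0, 0]},
    {"claw": 0.85, "linear": [0, 0, 0], "rotation": [0, 0, 0]}
  ]
}}

```text
time: 16.4
position: [0.4615, -0.2266, 0.025]
tool_rot: [1.21, 1.206, -1.207]
ft_force: [0.8, -0.2, -0.5]
grip_width: 0.268
```

```bash
python3 -c "
from h import *
plan((.639,-.1136,.12));s=get_state();print(s['ft_force'],s['grip_width']*87)"
```

```text
pos [ 0.4615 -0.2266  0.025 ] lin(after rot) [-3.8   7.1  -4.52] lin(now) [-3.78  7.11 -4.51] rot [ 0.0002  0.0007 -0.002 ] t 16.4
[ 0.79465561 -0.2072078  -0.495052  ] 23.351945795874638
```

Request:
{"api": "play_rows", "payload": {
  "targets": [
    {"claw": 0.85, "linear": [-0.3, 0, 0], "rotation": [0, 0, 0]},
    {"claw": 0.85, "linear": [-0.7, 0, 0], "rotation": [0, 0, 0]},
    {"claw": 0.85, "linear": [-0.8, 0, 0], "rotation": [0, 0, 0]},
    {"claw": 0.85, "linear": [-0.8, 0.2, -0.15], "rotation": [0, 0, 0]},
    {"claw": 0.85, "linear": [-0.4, 0.5, -0.3], "rotation": [0, 0, 0]},
    {"claw": 0.85, "linear": [0, 0.8, -0.5], "rotation": [0, 0, 0]},
    {"claw": 0.85, "linear": [0, 0.9, -0.55], "rotation": [0, 0, 0]},
    {"claw": 0.85, "linear": [0, 0.9, -0.55], "rotation": [0, 0, 0]},
    {"claw": 0.85, "linear": [0, 0.9, -0.55], "rotation": [0, 0, 0]},
    {"claw": 0.85, "linear": [0, 0.7, -0.4], "rotation": [0, 0, 0]}
  ]
}}

```text
time: 17.23
position: [0.5825, -0.1545, 0.1068]
tool_rot: [1.215, 1.202, -1.221]
ft_force: [0.3, 0.9, -0.8]
grip_width: 0.265
```

```bash
python3 -c "
from h import *
plan((.6404,-.1136,.09));s=get_state();print(s['ft_force'],s['grip_width']*87)"
```

```text
pos [ 0.5825 -0.1545  0.1068] lin(after rot) [ 0.67  2.32 -1.64] lin(now) [ 0.66  2.3  -1.67] rot [-0.0075  0.0022  0.0009] t 17.2333
[ 0.27355306  0.94659784 -0.82811946] 23.022925037023946
```

Request:
{"api": "play_rows", "payload": {
  "targets": [
    {"claw": 0.85, "linear": [0.1, 0.7, -0.5], "rotation": [-0.007, 0.002, 0.001]},
    {"claw": 0.85, "linear": [0.2, 0.6, -0.5], "rotation": [0, 0, 0]},
    {"claw": 0.85, "linear": [0.2, 0.5, -0.35], "rotation": [0, 0, 0]},
    {"claw": 0.85, "linear": [0, 0.2, -0.15], "rotation": [0, 0, 0]},
    {"claw": 0.85, "linear": [0, 0, 0], "rotation": [0, 0, 0]},
    {"claw": 0.85, "linear": [0, 0, 0], "rotation": [0, 0, 0]},
    {"claw": 0.85, "linear": [0, 0, 0], "rotation": [0, 0, 0]}
  ]
}}

```text
time: 17.82
position: [0.6374, -0.1116, 0.096]
tool_rot: [1.208, 1.212, -1.204]
ft_force: [0.1, 0.3, -1.5]
grip_width: 0.267
```

```bash
python3 -c "
from h import *
plan((.6404,-.1136,.07))"
```

```text
pos [ 0.6374 -0.1116  0.096 ] lin(after rot) [1.04 0.12 0.08] lin(now) [1.04 0.12 0.08] rot [ 0.003  -0.0013 -0.0008] t 17.8167
```

Request:
{"api": "play_rows", "payload": {
  "targets": [
    {"claw": 0.85, "linear": [0.4, 0.12, 0.08], "rotation": [0.003, -0.001, -0.001]},
    {"claw": 0.85, "linear": [0.5, 0, 0], "rotation": [0, 0, 0]},
    {"claw": 0.85, "linear": [0.5, 0, 0], "rotation": [0, 0, 0]},
    {"claw": 0.85, "linear": [0.4, 0, 0], "rotation": [0, 0, 0]},
    {"claw": 0.85, "linear": [0.1, 0, 0], "rotation": [0, 0, 0]},
    {"claw": 0.85, "linear": [0, 0, 0], "rotation": [0, 0, 0]},
    {"claw": 0.85, "linear": [0, 0, 0], "rotation": [0, 0, 0]},
    {"claw": 0.85, "linear": [0, 0, 0], "rotation": [0, 0, 0]}
  ]
}}

```text
time: 18.48
position: [0.6363, -0.1194, 0.0422]
tool_rot: [1.21, 1.208, -1.219]
ft_force: [-0.1, 0.2, -1.1]
grip_width: 0.273
```

```bash
python3 look.py w_h2; python3 -c "
from h import *
plan((.6404,-.1136,.0375))"
```

```text
[ 0.6363 -0.1194  0.0422] [[-0.005, 1.0, -0.007], [-0.002, -0.007, -1.0], [-1.0, -0.005, 0.002]] t 18.4833
pos [ 0.6364 -0.1194  0.0423] lin(after rot) [ 0.19  0.16 -0.23] lin(now) [ 0.19  0.16 -0.23] rot [-0.0045  0.0015  0.0033] t 18.5333
```

View pics/w_h2.png

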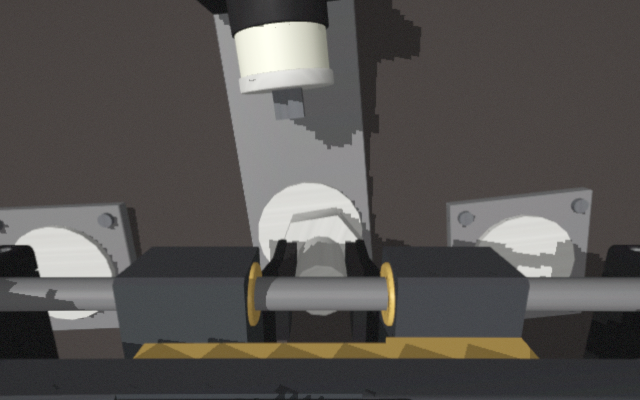

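The hex hangs upright, with its column centre at 319 and the seat's at 310. That matches the −0.23 correction, which I make before lowering.

Request:
{"api": "play_rows", "payload": {
  "targets": [
    {"claw": 0.85, "linear": [0, 0.16, -0.23], "rotation": [-0.005, 0.002, 0.003]},
    {"claw": 0.85, "linear": [0, 0, 0], "rotation": [0, 0, 0]},
    {"claw": 0.85, "linear": [0, 0, 0], "rotation": [0, 0, 0]},
    {"claw": 0.85, "linear": [0, 0, 0], "rotation": [0, 0, 0]}
  ]
}}

```text
time: 18.87
position: [0.6425, -0.1125, 0.0443]
tool_rot: [1.21, 1.208, -1.204]
ft_force: [-0.3, 0.3, -1.5]
grip_width: 0.268
```

```bash
python3 -c "
from h import *
plan((.6404,-.1136,.037))"
```

```text
pos [ 0.6425 -0.1125  0.0443] lin(after rot) [ 0.29 -0.09  0.04] lin(now) [ 0.29 -0.09  0.04] rot [ 0.0016 -0.0005 -0.0024] t 18.8667
```

Request:
{"api": "play_rows", "payload": {
  "targets": [
    {"claw": 0.85, "linear": [0.15, -0.08, 0.04], "rotation": [0.002, 0, -0.002]},
    {"claw": 0.85, "linear": [0.1, 0, 0], "rotation": [0, 0, 0]},
    {"claw": 0.85, "linear": [0, 0, 0], "rotation": [0, 0, 0]},
    {"claw": 0.85, "linear": [0, 0, 0], "rotation": [0, 0, 0]},
    {"claw": 0.85, "linear": [0, 0, 0], "rotation": [0, 0, 0]}
  ]
}}

```text
time: 19.28
position: [0.6406, -0.1137, 0.0378]
tool_rot: [1.211, 1.208, -1.209]
ft_force: [-0.0, -0.2, -1.7]
grip_width: 0.266
```

```bash
python3 -c "
from h import *
plan((.6404,-.1136,.037));print(get_state()['ft_force'])"
```

```text
pos [ 0.6406 -0.1137  0.0378] lin(after rot) [ 0.03 -0.01 -0.  ] lin(now) [ 0.03 -0.01 -0.  ] rot [-0.0006 -0.0003 -0.0006] t 19.2833
[-0.00280498 -0.18452839 -1.73314748]
```

Request:
{"api": "play_rows", "payload": {
  "targets": [
    {"claw": 0.85, "linear": [0.03, 0, 0], "rotation": [0, 0, 0]},
    {"claw": 0.85, "linear": [0, 0, 0], "rotation": [0, 0, 0]},
    {"claw": 0.65, "linear": [0, 0, 0], "rotation": [0, 0, 0]},
    {"claw": 0.5, "linear": [0, 0, 0], "rotation": [0, 0, 0]},
    {"claw": 0.4, "linear": [0, 0, 0], "rotation": [0, 0, 0]},
    {"claw": 0.4, "linear": [0, 0, 0], "rotation": [0, 0, 0]},
    {"claw": 0.4, "linear": [-0.2, 0, 0], "rotation": [0, 0, 0]},
    {"claw": 0.4, "linear": [-0.5, 0, 0], "rotation": [0, 0, 0]},
    {"claw": 0.4, "linear": [-0.8, 0, 0], "rotation": [0, 0, 0]},
    {"claw": 0.4, "linear": [-0.8, 0, 0], "rotation": [0, 0, 0]}
  ]
}}

```text
time: 20.12
position: [0.6382, -0.1135, 0.0946]
tool_rot: [1.209, 1.214, -1.213]
ft_force: [0.1, 0.6, 0.5]
grip_width: 0.598
```

```bash
python3 -c "
from h import *
plan((.457,.22,.14))"
```

```text
pos [ 0.6382 -0.1135  0.0946] lin(after rot) [ -1.82  -7.25 -13.34] lin(now) [ -1.75  -7.27 -13.34] rot [-0.0004 -0.0012  0.0034] t 20.1167
```

Request:
{"api": "play_rows", "payload": {
  "targets": [
    {"claw": 0.4, "linear": [-0.8, 0, 0], "rotation": [0, 0, 0]},
    {"claw": 0.3, "linear": [-0.7, -0.3, -0.5], "rotation": [0, 0, 0]},
    {"claw": 0, "linear": [-0.2, -0.52, -0.95], "rotation": [0, 0, 0]},
    {"claw": 0, "linear": [0, -0.52, -0.95], "rotation": [0, 0, 0]},
    {"claw": 0, "linear": [0, -0.52, -0.95], "rotation": [0, 0, 0]},
    {"claw": 0, "linear": [0, -0.52, -0.95], "rotation": [0, 0, 0]},
    {"claw": 0, "linear": [0, -0.52, -0.95], "rotation": [0, 0, 0]},
    {"claw": 0, "linear": [0, -0.52, -0.95], "rotation": [0, 0, 0]},
    {"claw": 0, "linear": [0, -0.52, -0.95], "rotation": [0, 0, 0]},
    {"claw": 0, "linear": [0, -0.52, -0.95], "rotation": [0, 0, 0]}
  ]
}}

```text
time: 20.95
position: [0.5332, 0.0892, 0.1583]
tool_rot: [1.226, 1.181, -1.206]
ft_force: [-0.1, 0.2, -0.1]
grip_width: 0.992
```

```bash
python3 -c "
from h import *
plan((.46,.218,.14))"
```

```text
pos [0.5332 0.0892 0.1583] lin(after rot) [ 0.73 -2.93 -5.15] lin(now) [ 0.63 -3.02 -5.11] rot [-0.0091  0.0037 -0.0144] t 20.95
```

Request:
{"api": "play_rows", "payload": {
  "targets": [
    {"claw": 0, "linear": [0, -0.5, -0.9], "rotation": [-0.009, 0.004, -0.014]},
    {"claw": 0, "linear": [0.1, -0.5, -0.9], "rotation": [0, 0, 0]},
    {"claw": 0, "linear": [0.1, -0.5, -0.9], "rotation": [0, 0, 0]},
    {"claw": 0, "linear": [0.1, -0.5, -0.9], "rotation": [0, 0, 0]},
    {"claw": 0, "linear": [0.1, -0.3, -0.6], "rotation": [0, 0, 0]},
    {"claw": 0, "linear": [0.1, -0.1, -0.3], "rotation": [0, 0, 0]},
    {"claw": 0, "linear": [0, 0, 0], "rotation": [0, 0, 0]},
    {"claw": 0, "linear": [0, 0, 0], "rotation": [0, 0, 0]},
    {"claw": 0, "linear": [0, 0, 0], "rotation": [0, 0, 0]}
  ]
}}

```text
time: 21.7
position: [0.4688, 0.216, 0.154]
tool_rot: [1.203, 1.215, -1.193]
ft_force: [0.2, -0.7, -0.1]
grip_width: 1.002
```

```bash
python3 look.py w_c1; python3 -c "
from h import *
for th in (90,110): print(topfit('w_c1',(.46,.218),.045,.023,70,th,50))
plan((.46,.218,.1))"
```

```text
[0.4688 0.216  0.154 ] [[0.005, 1.0, 0.015], [0.003, 0.015, -1.0], [-1.0, 0.005, -0.003]] t 21.7
(array([0.4579, 0.2144]), np.int64(60), 'rms', np.float64(0.00024))
(array([0.4584, 0.2143]), np.int64(60), 'rms', np.float64(0.00027))
pos [0.4691 0.2156 0.154 ] lin(after rot) [ 2.16 -0.37 -0.1 ] lin(now) [ 2.16 -0.38 -0.1 ] rot [ 0.0092 -0.002  -0.0035] t 21.75
```

View pics/w_c1.png

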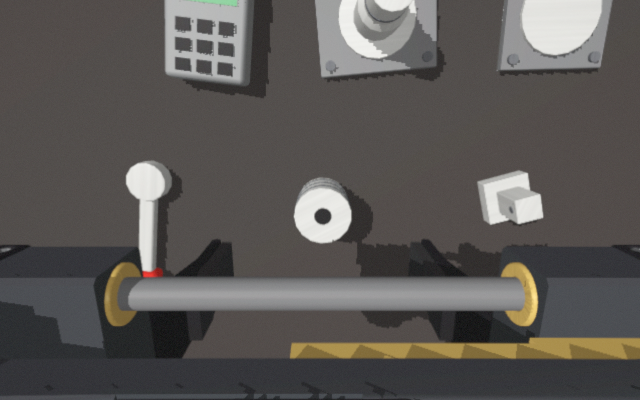

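The coupling's top centre is at pixel (323,215), and the fit gives (0.458, 0.2143). The ratchet head at (150,180) is well clear. The socket also looks concentric on its seat.

Request:
{"api": "play_rows", "payload": {
  "targets": [
    {"claw": 0, "linear": [0.2, -0.4, 0.05], "rotation": [0.009, -0.002, -0.004]},
    {"claw": 0, "linear": [0.5, 0, 0], "rotation": [0, 0, 0]},
    {"claw": 0, "linear": [0.7, 0, 0], "rotation": [0, 0, 0]},
    {"claw": 0, "linear": [0.7, 0, 0], "rotation": [0, 0, 0]},
    {"claw": 0, "linear": [0.6, 0, 0], "rotation": [0, 0, 0]},
    {"claw": 0, "linear": [0.3, 0, 0], "rotation": [0, 0, 0]},
    {"claw": 0, "linear": [0, 0, 0], "rotation": [0, 0, 0]},
    {"claw": 0, "linear": [0, 0, 0], "rotation": [0, 0, 0]},
    {"claw": 0, "linear": [0, 0, 0], "rotation": [0, 0, 0]}
  ]
}}

```text
time: 22.5
position: [0.4597, 0.2043, 0.0754]
tool_rot: [1.219, 1.199, -1.229]
ft_force: [0.6, -0.2, 0.7]
grip_width: 1.001
```

```bash
python3 -c "
from h import *
plan((.4582,.2143,.014))"
```

```text
pos [0.4597 0.2043 0.0754] lin(after rot) [ 2.45 -0.06 -0.4 ] lin(now) [ 2.45 -0.06 -0.41] rot [-0.0132  0.0027  0.0024] t 22.5
```

Request:
{"api": "play_rows", "payload": {
  "targets": [
    {"claw": 0, "linear": [0, -0.06, -0.4], "rotation": [-0.013, 0.003, 0.002]},
    {"claw": 0, "linear": [0, 0, 0], "rotation": [0, 0, 0]},
    {"claw": 0, "linear": [0, 0, 0], "rotation": [0, 0, 0]},
    {"claw": 0, "linear": [0, 0, 0], "rotation": [0, 0, 0]}
  ]
}}

```text
time: 22.83
position: [0.4601, 0.2164, 0.0782]
tool_rot: [1.212, 1.208, -1.204]
ft_force: [0.6, 0.9, -1.0]
grip_width: 1.0
```

```bash
python3 -c "
from h import *
plan((.4582,.2143,.014))"
```

```text
pos [0.4601 0.2164 0.0782] lin(after rot) [ 2.57 -0.08  0.08] lin(now) [ 2.57 -0.09  0.09] rot [ 0.0009 -0.0015 -0.0028] t 22.8333
```

Request:
{"api": "play_rows", "payload": {
  "targets": [
    {"claw": 0, "linear": [0.4, -0.08, 0.07], "rotation": [0.001, -0.001, -0.003]},
    {"claw": 0, "linear": [0.5, 0, 0], "rotation": [0, 0, 0]},
    {"claw": 0, "linear": [0.5, 0, 0], "rotation": [0, 0, 0]},
    {"claw": 0, "linear": [0.45, 0, 0], "rotation": [0, 0, 0]},
    {"claw": 0, "linear": [0.3, 0, 0], "rotation": [0, 0, 0]},
    {"claw": 0, "linear": [0.15, 0, 0], "rotation": [0, 0, 0]},
    {"claw": 0, "linear": [0, 0, 0], "rotation": [0, 0, 0]},
    {"claw": 0, "linear": [0, 0, 0], "rotation": [0, 0, 0]},
    {"claw": 0.2, "linear": [0, 0, 0], "rotation": [0, 0, 0]}
  ]
}}

```text
time: 23.58
position: [0.4583, 0.2144, 0.0165]
tool_rot: [1.21, 1.209, -1.209]
ft_force: [0.3, 0.4, 0.7]
grip_width: 0.972
```

```bash
python3 -c "
from h import *
plan((.4582,.2143,.014));print(get_state()['ft_force'])"
```

```text
pos [0.4583 0.2144 0.0165] lin(after rot) [ 0.1  -0.01  0.  ] lin(now) [ 0.1  -0.01  0.  ] rot [-0.0003 -0.0003 -0.0002] t 23.5833
[0.3447493  0.36478428 0.72058378]
```

Excellent alignment. Grip the coupling.

Request:
{"api": "play_rows", "payload": {
  "newtons": 30,
  "targets": [
    {"claw": 0.3, "linear": [0.08, 0, 0], "rotation": [0, 0, 0]},
    {"claw": 0.4, "linear": [0, 0, 0], "rotation": [0, 0, 0]},
    {"claw": 0.65, "linear": [0, 0, 0], "rotation": [0, 0, 0]},
    {"claw": 0.65, "linear": [0, 0, 0], "rotation": [0, 0, 0]},
    {"claw": 0.65, "linear": [0, 0, 0], "rotation": [0, 0, 0]},
    {"claw": 0.65, "linear": [0, 0, 0], "rotation": [0, 0, 0]},
    {"claw": 0.65, "linear": [0, 0, 0], "rotation": [0, 0, 0]},
    {"claw": 0.65, "linear": [0, 0, 0], "rotation": [0, 0, 0]},
    {"claw": 0.65, "linear": [0, 0, 0], "rotation": [0, 0, 0]},
    {"claw": 0.65, "linear": [0, 0, 0], "rotation": [0, 0, 0]}
  ]
}}

```text
time: 24.42
position: [0.4602, 0.215, 0.0165]
tool_rot: [1.213, 1.206, -1.206]
ft_force: [0.6, 0.1, 0.4]
grip_width: 0.507
```

```bash
python3 -c "
from h import *
plan((.6143,.0337,.11));s=get_state();print(s['ft_force'],s['grip_width']*87)"
```

```text
pos [0.4602 0.215  0.0165] lin(after rot) [-3.74  6.16  7.25] lin(now) [-3.72  6.19  7.24] rot [-0.0004 -0.0009 -0.003 ] t 24.4167
[0.56549349 0.09281562 0.3586126 ] 44.12530783244896
```

Request:
{"api": "play_rows", "payload": {
  "targets": [
    {"claw": 0.65, "linear": [-0.3, 0, 0], "rotation": [0, 0, 0]},
    {"claw": 0.65, "linear": [-0.7, 0, 0], "rotation": [0, 0, 0]},
    {"claw": 0.65, "linear": [-0.9, 0, 0], "rotation": [0, 0, 0]},
    {"claw": 0.65, "linear": [-0.9, 0, 0], "rotation": [0, 0, 0]},
    {"claw": 0.65, "linear": [-0.7, 0.2, 0.3], "rotation": [0, 0, 0]},
    {"claw": 0.65, "linear": [-0.3, 0.5, 0.6], "rotation": [0, 0, 0]},
    {"claw": 0.65, "linear": [0, 0.7, 0.8], "rotation": [0, 0, 0]},
    {"claw": 0.65, "linear": [0, 0.75, 0.9], "rotation": [0, 0, 0]},
    {"claw": 0.65, "linear": [0, 0.75, 0.9], "rotation": [0, 0, 0]},
    {"claw": 0.65, "linear": [0, 0.6, 0.8], "rotation": [0, 0, 0]}
  ]
}}

```text
time: 25.25
position: [0.5405, 0.11, 0.1144]
tool_rot: [1.193, 1.223, -1.203]
ft_force: [0.4, 0.0, -3.2]
grip_width: 0.51
```

```bash
python3 -c "
from h import *
plan((.6163,.0337,.1));s=get_state();print(s['ft_force'],s['grip_width']*87)"
```

```text
pos [0.5405 0.11   0.1144] lin(after rot) [0.58 3.03 3.05] lin(now) [0.55 2.99 3.1 ] rot [0.0106 0.0002 0.0052] t 25.25
[ 0.39234649  0.04864288 -3.16733879] 44.39075094676411
```

Request:
{"api": "play_rows", "payload": {
  "targets": [
    {"claw": 0.65, "linear": [0, 0.6, 0.6], "rotation": [0.011, 0, 0.005]},
    {"claw": 0.65, "linear": [0.1, 0.7, 0.7], "rotation": [0, 0, 0]},
    {"claw": 0.65, "linear": [0.2, 0.6, 0.6], "rotation": [0, 0, 0]},
    {"claw": 0.65, "linear": [0.1, 0.5, 0.5], "rotation": [0, 0, 0]},
    {"claw": 0.65, "linear": [0.1, 0.2, 0.2], "rotation": [0, 0, 0]},
    {"claw": 0.65, "linear": [0, 0, 0], "rotation": [0, 0, 0]},
    {"claw": 0.65, "linear": [0, 0, 0], "rotation": [0, 0, 0]},
    {"claw": 0.65, "linear": [0, 0, 0], "rotation": [0, 0, 0]}
  ]
}}

```text
time: 25.92
position: [0.6081, 0.0356, 0.0987]
tool_rot: [1.216, 1.206, -1.224]
ft_force: [-0.2, 0.3, -3.8]
grip_width: 0.511
```

```bash
python3 -c "
from h import *
plan((.6163,.0337,.04))"
```

```text
pos [0.6081 0.0356 0.0987] lin(after rot) [2.35 0.33 0.08] lin(now) [2.35 0.34 0.07] rot [-0.009   0.0005  0.0034] t 25.9167
```

Request:
{"api": "play_rows", "payload": {
  "targets": [
    {"claw": 0.65, "linear": [0, 0.33, 0.07], "rotation": [-0.009, 0, 0.003]},
    {"claw": 0.65, "linear": [0, 0, 0], "rotation": [0, 0, 0]},
    {"claw": 0.65, "linear": [0.4, 0, 0], "rotation": [0, 0, 0]},
    {"claw": 0.65, "linear": [0.5, 0, 0], "rotation": [0, 0, 0]},
    {"claw": 0.65, "linear": [0.5, 0, 0], "rotation": [0, 0, 0]},
    {"claw": 0.65, "linear": [0.3, 0, 0], "rotation": [0, 0, 0]},
    {"claw": 0.65, "linear": [0, 0, 0], "rotation": [0, 0, 0]},
    {"claw": 0.65, "linear": [0, 0, 0], "rotation": [0, 0, 0]},
    {"claw": 0.65, "linear": [0, 0, 0], "rotation": [0, 0, 0]}
  ]
}}

```text
time: 26.67
position: [0.6132, 0.0397, 0.0507]
tool_rot: [1.201, 1.217, -1.205]
ft_force: [-0.7, 0.1, -3.6]
grip_width: 0.51
```

```bash
python3 -c "
from h import *
plan((.6163,.0337,.029))"
```

```text
pos [0.6132 0.0397 0.0507] lin(after rot) [0.87 0.13 0.24] lin(now) [0.87 0.13 0.24] rot [ 0.0061 -0.0006  0.0026] t 26.6667
```

Request:
{"api": "play_rows", "payload": {
  "targets": [
    {"claw": 0.65, "linear": [0.2, 0.13, 0.23], "rotation": [0.006, -0.001, 0.003]},
    {"claw": 0.65, "linear": [0.2, 0, 0], "rotation": [0, 0, 0]},
    {"claw": 0.65, "linear": [0.1, 0, 0], "rotation": [0, 0, 0]},
    {"claw": 0.65, "linear": [0, 0, 0], "rotation": [0, 0, 0]},
    {"claw": 0.65, "linear": [0, 0, 0], "rotation": [0, 0, 0]},
    {"claw": 0.65, "linear": [0, 0, 0], "rotation": [0, 0, 0]}
  ]
}}

```text
time: 27.17
position: [0.6181, 0.0325, 0.0381]
tool_rot: [1.212, 1.205, -1.209]
ft_force: [0.6, 0.4, -4.5]
grip_width: 0.509
```

```bash
python3 -c "
from h import *
plan((.6163,.0337,.029))"
```

```text
pos [0.6181 0.0325 0.0381] lin(after rot) [ 0.36 -0.07 -0.05] lin(now) [ 0.36 -0.07 -0.05] rot [-0.0014  0.0008 -0.0023] t 27.1667
```

Request:
{"api": "play_rows", "payload": {
  "targets": [
    {"claw": 0.65, "linear": [0.2, -0.07, -0.05], "rotation": [-0.001, 0.001, -0.002]},
    {"claw": 0.65, "linear": [0.1, 0, 0], "rotation": [0, 0, 0]},
    {"claw": 0.65, "linear": [0, 0, 0], "rotation": [0, 0, 0]},
    {"claw": 0.65, "linear": [0, 0, 0], "rotation": [0, 0, 0]},
    {"claw": 0.65, "linear": [0, 0, 0], "rotation": [0, 0, 0]}
  ]
}}

```text
time: 27.58
position: [0.6165, 0.0344, 0.0304]
tool_rot: [1.21, 1.209, -1.208]
ft_force: [-0.4, -0.1, -4.3]
grip_width: 0.51
```

```bash
python3 look.py w_c2; python3 -c "
from h import *
plan((.6163,.0337,.029));print(get_state()['ft_force'])
im,cm=load('w_c2');g=cv2.cvtColor(im,6)
print(proj(cm,[[.6143,.0337,.012],[.6443,.0337,.012],[.6143,.0637,.012],[.6143,.0037,.012],[.6163,.0337,.057],[.6163-.023,.0337,.057]]).round(1))
"
```

```text
[0.6165 0.0344 0.0304] [[0.001, 1.0, -0.0], [0.001, -0.0, -1.0], [-1.0, 0.001, -0.001]] t 27.5833
pos [0.6165 0.0344 0.0304] lin(after rot) [ 0.05 -0.01  0.03] lin(now) [ 0.05 -0.01  0.03] rot [-0.     -0.0005 -0.0007] t 27.6333
[ 0.32655761 -0.30604987 -4.16788491]
[[321.  249.6]
 [321.1 196.1]
 [265.9 249.5]
 [376.2 249.6]
 [321.2 286.7]
 [321.1 334.1]]
```

View pics/w_c2.png

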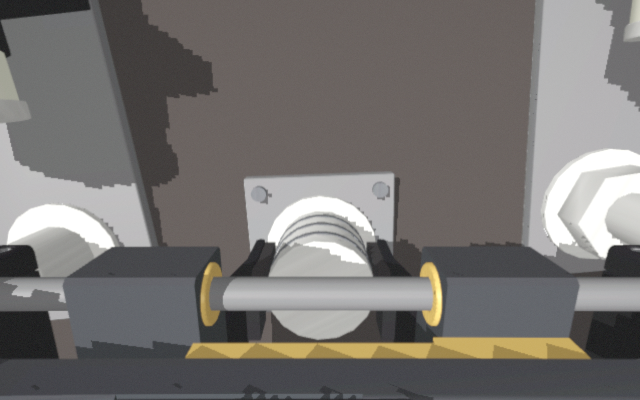

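The coupling hangs centred over the middle seat in columns: seat about 321, coupling about 321. I'll check its x from the lower arc of the top, below the rod.

```bash
python3 -c "
from h import *
im,cm=load('w_c2');g=cv2.cvtColor(im,6).astype(int)
pts=[]
for c in range(295,350,5):
    col=g[312:342,c]; r=312+np.argmax(col<120);pts.append((c,r-.5))
print(pts)
P=plane(cm,pts,.0304-.0165+.045)[:,:2]
f=least_squares(lambda v:np.linalg.norm(P-v,axis=1)-.023,[.6163,.034]);print(f.x.round(4),f.fun.round(4))
"
```

```text
[(295, np.float64(333.5)), (300, np.float64(335.5)), (305, np.float64(336.5)), (310, np.float64(337.5)), (315, np.float64(338.5)), (320, np.float64(339.5)), (325, np.float64(338.5)), (330, np.float64(338.5)), (335, np.float64(337.5)), (340, np.float64(336.5)), (345, np.float64(333.5))]
[0.6152 0.0338] [ 0.0002  0.0001 -0.0002 -0.0002 -0.0001  0.0003 -0.0002  0.0001  0.0001
  0.0003 -0.0002]
```

Request:
{"api": "play_rows", "payload": {
  "targets": [
    {"claw": 0.65, "linear": [0.05, -0.035, 0], "rotation": [0, 0, 0]},
    {"claw": 0.65, "linear": [0.02, 0, 0], "rotation": [0, 0, 0]},
    {"claw": 0.65, "linear": [0, 0, 0], "rotation": [0, 0, 0]},
    {"claw": 0.65, "linear": [0, 0, 0], "rotation": [0, 0, 0]}
  ]
}}

```text
time: 27.97
position: [0.6157, 0.0344, 0.0287]
tool_rot: [1.21, 1.209, -1.208]
ft_force: [0.4, 0.1, -3.7]
grip_width: 0.513
```

```bash
python3 -c "
from h import *
plan((.6156,.0337,.0285));print(get_state()['ft_force'])
"
```

```text
pos [0.6157 0.0344 0.0287] lin(after rot) [ 0.01 -0.01  0.03] lin(now) [ 0.01 -0.01  0.03] rot [ 0.     -0.0005 -0.0011] t 27.9667
[ 0.42713474  0.06822912 -3.65398145]
```

Request:
{"api": "play_rows", "payload": {
  "targets": [
    {"claw": 0.65, "linear": [0.02, 0, 0.02], "rotation": [0, 0, 0]},
    {"claw": 0.5, "linear": [0, 0, 0], "rotation": [0, 0, 0]},
    {"claw": 0.35, "linear": [0, 0, 0], "rotation": [0, 0, 0]},
    {"claw": 0.2, "linear": [0, 0, 0], "rotation": [0, 0, 0]},
    {"claw": 0.2, "linear": [0, 0, 0], "rotation": [0, 0, 0]},
    {"claw": 0.2, "linear": [-0.2, 0, 0], "rotation": [0, 0, 0]},
    {"claw": 0.2, "linear": [-0.5, 0, 0], "rotation": [0, 0, 0]},
    {"claw": 0.2, "linear": [-0.8, 0, 0], "rotation": [0, 0, 0]},
    {"claw": 0.2, "linear": [-0.8, 0, 0], "rotation": [0, 0, 0]},
    {"claw": 0.2, "linear": [-0.8, 0, 0], "rotation": [0, 0, 0]}
  ]
}}

```text
time: 28.8
position: [0.6151, 0.0341, 0.1102]
tool_rot: [1.21, 1.21, -1.208]
ft_force: [1.0, -0.3, -0.1]
grip_width: 0.798
```

```bash
python3 - <<'E'
from h import *
# adapter from w_c1 / w_sock2: yaw by flange edges
for n in ('w_c1','w_sock2'):
    im,cm=load(n);g=cv2.cvtColor(im,6);x,y=proj(cm,[.467,.055,.014])[0].astype(int)
    m=np.zeros_like(g);s=np.s_[y-45:y+45,x-45:x+45];m[s]=(g[s]>110)
    c=max(cv2.findContours(m,0,1)[0],key=cv2.contourArea);a=cv2.approxPolyDP(c,3,True).reshape(-1,2)
    print(n,(x,y));print(np.c_[a,plane(cm,a,.014)[:,:2].round(4),plane(cm,a,.046)[:,:2].round(4)])
plan((.475,.055,.14))
E
```

```text
w_c1 (np.int64(504), np.int64(198))
[[5.260e+02 1.720e+02 4.908e-01 4.070e-02 4.961e-01 5.930e-02]
 [5.170e+02 1.700e+02 4.924e-01 4.870e-02 4.976e-01 6.640e-02]
 [4.770e+02 1.810e+02 4.823e-01 8.140e-02 4.886e-01 9.560e-02]
 [4.850e+02 2.210e+02 4.464e-01 6.950e-02 4.564e-01 8.510e-02]
 [4.930e+02 2.240e+02 4.437e-01 6.210e-02 4.540e-01 7.840e-02]
 [5.110e+02 2.190e+02 4.486e-01 4.690e-02 4.584e-01 6.480e-02]
 [5.210e+02 2.230e+02 4.450e-01 3.750e-02 4.552e-01 5.640e-02]
 [5.430e+02 2.170e+02 4.509e-01 1.910e-02 4.605e-01 4.000e-02]
 [5.400e+02 1.940e+02 4.717e-01 2.540e-02 4.791e-01 4.560e-02]
 [5.300e+02 1.900e+02 4.751e-01 3.460e-02 4.821e-01 5.390e-02]]
w_sock2 (np.int64(172), np.int64(198))
[[1.920e+02 1.700e+02 4.917e-01 3.530e-02 4.970e-01 2.370e-02]
 [1.480e+02 1.850e+02 4.797e-01 7.450e-02 4.862e-01 5.880e-02]
 [1.520e+02 1.970e+02 4.690e-01 7.270e-02 4.767e-01 5.720e-02]
 [1.440e+02 2.020e+02 4.647e-01 8.030e-02 4.728e-01 6.400e-02]
 [1.550e+02 2.240e+02 4.444e-01 7.380e-02 4.546e-01 5.820e-02]
 [1.670e+02 2.250e+02 4.431e-01 6.340e-02 4.535e-01 4.880e-02]
 [2.020e+02 2.130e+02 4.533e-01 3.120e-02 4.626e-01 2.010e-02]
 [2.080e+02 2.070e+02 4.587e-01 2.530e-02 4.674e-01 1.480e-02]
 [2.030e+02 1.980e+02 4.669e-01 2.870e-02 4.748e-01 1.790e-02]
 [2.010e+02 2.010e+02 4.643e-01 3.080e-02 4.724e-01 1.970e-02]]
pos [0.6151 0.0341 0.1102] lin(after rot) [-1.19 -5.61 -0.83] lin(now) [-1.19 -5.61 -0.84] rot [ 0.0004 -0.0008 -0.    ] t 28.8
```

The adapter flange edges in two views give a flat yaw of about +17.4°. I move above it and turn the jaws to match.

Request:
{"api": "play_rows", "payload": {
  "targets": [
    {"claw": 0.2, "linear": [-0.7, 0, 0], "rotation": [0, 0, 0]},
    {"claw": 0.1, "linear": [-0.5, -0.4, -0.1], "rotation": [0, 0, 0]},
    {"claw": 0, "linear": [0, -0.9, -0.14], "rotation": [0, 0, 0]},
    {"claw": 0, "linear": [0, -0.9, -0.14], "rotation": [0, 0, 0]},
    {"claw": 0, "linear": [0, -0.9, -0.14], "rotation": [0, 0, 0]},
    {"claw": 0, "linear": [0, -0.9, -0.14], "rotation": [0, 0, 0]},
    {"claw": 0, "linear": [0, -0.7, -0.1], "rotation": [0, 0, 0]},
    {"claw": 0, "linear": [0, 0, 0], "rotation": [-0.064, 0, 0]},
    {"claw": 0, "linear": [0, 0, 0], "rotation": [-0.064, 0, 0]},
    {"claw": 0, "linear": [0, 0, 0], "rotation": [-0.064, 0, 0]}
  ]
}}

```text
time: 29.63
position: [0.5006, 0.0564, 0.1621]
tool_rot: [0.984, 1.315, -0.957]
ft_force: [0.5, -1.4, -0.1]
grip_width: 0.995
```

```bash
for i in 1 2 3 4; do python3 -c "from bench import get_image;get_image('wrist')"; done; python3 look.py w_a1; python3 - <<'E'
from h import *
plan((.475,.055,.14),17.4)
im,cm=load('w_a1');g=cv2.cvtColor(im,6);x,y=proj(cm,[.467,.055,.014])[0].astype(int)
m=np.zeros_like(g);s=np.s_[y-45:y+45,x-45:x+45];m[s]=(g[s]>110)
c=max(cv2.findContours(m,0,1)[0],key=cv2.contourArea);a=cv2.approxPolyDP(c,3,True).reshape(-1,2)
print((x,y));print(np.c_[a,plane(cm,a,.014)[:,:2].round(4),plane(cm,a,.046)[:,:2].round(4)])
seats(im,cm)
E
```

```text
[0.5011 0.0561 0.1614] [[0.03, 0.953, 0.301], [-0.001, 0.302, -0.953], [-1.0, 0.029, 0.01]] t 29.8333
pos [0.5011 0.0561 0.1611] lin(after rot) [ 0.84 -1.01 -0.27] lin(now) [ 0.81 -1.03 -0.28] rot [ 0.0018  0.0063 -0.0179] t 29.8833
(np.int64(308), np.int64(230))
[[2.930e+02 2.070e+02 4.840e-01 7.470e-02 4.925e-01 7.500e-02]
 [2.900e+02 2.500e+02 4.437e-01 6.560e-02 4.563e-01 6.690e-02]
 [3.070e+02 2.560e+02 4.427e-01 4.880e-02 4.554e-01 5.180e-02]
 [3.310e+02 2.510e+02 4.541e-01 2.890e-02 4.656e-01 3.400e-02]
 [3.320e+02 2.090e+02 4.928e-01 4.060e-02 5.003e-01 4.440e-02]]
```

View pics/w_a1.png

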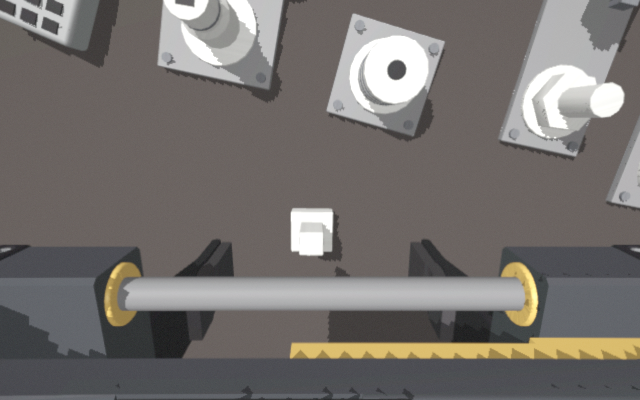

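The jaws are aligned with the adapter flats, with the flange at columns 292–332, rows 208–252. The coupling, socket and hex all stand upright on their seats. Moving closer to measure the adapter centre.

Request:
{"api": "play_rows", "payload": {
  "targets": [
    {"claw": 0, "linear": [0.2, -0.8, 0], "rotation": [0.002, 0.006, -0.018]},
    {"claw": 0, "linear": [0.5, -0.3, 0], "rotation": [0, 0, 0]},
    {"claw": 0, "linear": [0.6, 0, 0], "rotation": [0, 0, 0]},
    {"claw": 0, "linear": [0.4, 0, 0], "rotation": [0, 0, 0]},
    {"claw": 0, "linear": [0.2, 0, 0], "rotation": [0, 0, 0]},
    {"claw": 0, "linear": [0, 0, 0], "rotation": [0, 0, 0]},
    {"claw": 0, "linear": [0, 0, 0], "rotation": [0, 0, 0]},
    {"claw": 0, "linear": [0, 0, 0], "rotation": [0, 0, 0]},
    {"claw": 0, "linear": [0, 0, 0], "rotation": [0, 0, 0]}
  ]
}}

```text
time: 30.63
position: [0.4708, 0.046, 0.111]
tool_rot: [0.988, 1.34, -0.996]
ft_force: [0.1, -0.5, 0.3]
grip_width: 1.0
```

```bash
python3 look.py w_a2; cat >> h.py <<'E'
def adapter(n,guess,th=120):
    """flange sides and far edge at z=14 mm, stub near edge at 46 mm; image nearly aligned with flats"""
    im,cm=load(n);g=cv2.cvtColor(im,6).astype(float)
    fx,fy=proj(cm,[[*guess,.014]])[0].astype(int);up=fy
    for r in range(fy-34,fy-4,3):
        k=np.where(g[r,fx-55:fx+55]>th)[0]+fx-55
        if len(k):print('row',r,k[0],k[-1],'mid z14',plane(cm,[[(k[0]+k[-1])/2,r]],.014)[0,:2].round(4),'w',np.linalg.norm(np.subtract(*plane(cm,[[k[0]-.5,r],[k[-1]+.5,r]],.014))).round(4))
    sx=int(proj(cm,[[*guess,.046]])[0][0])
    for c in range(sx-12,sx+13,6):
        k=np.where(g[fy-60:275,c]>th)[0]+fy-60
        print('col',c,k[0],k[-1],'far z14',plane(cm,[[c,k[0]-.5]],.014)[0,:2].round(4),'near z46',plane(cm,[[c,k[-1]+.5]],.046)[0,:2].round(4))
E
python3 - <<'E'
from h import *
plan((.469,.051,.018),17)
adapter('w_a2',(.469,.051))
im,_=load('w_a2');g=cv2.cvtColor(im,6)
x,y=proj(load('w_a2')[1],[.469,.051,.046])[0].astype(int);print(x,y);print(g[y-40:y+36:4,x-44:x+48:4])
E
```

```text
[0.4708 0.046  0.111 ] [[-0.008, 0.957, 0.288], [0.0, 0.288, -0.958], [-1.0, -0.008, -0.002]] t 30.6333
pos [0.471  0.0459 0.1111] lin(after rot) [ 3.73 -0.02 -0.22] lin(now) [ 3.73  0.01 -0.21] rot [-0.0027 -0.0015  0.0048] t 30.6833
row 180 287 335 mid z14 [0.4874 0.0581] w 0.0362
row 183 285 336 mid z14 [0.4851 0.0579] w 0.0385
row 186 285 336 mid z14 [0.4829 0.0572] w 0.0386
row 189 285 336 mid z14 [0.4807 0.0566] w 0.0387
row 192 285 336 mid z14 [0.4785 0.0559] w 0.0388
row 195 285 336 mid z14 [0.4763 0.0553] w 0.0389
row 198 285 336 mid z14 [0.4741 0.0546] w 0.039
col 300 179 236 far z14 [0.4861 0.0662] near z46 [0.4545 0.0553]
col 306 179 236 far z14 [0.4874 0.062 ] near z46 [0.4557 0.0514]
col 312 179 236 far z14 [0.4887 0.0578] near z46 [0.4569 0.0475]
col 318 179 236 far z14 [0.49   0.0535] near z46 [0.4581 0.0436]
col 324 179 235 far z14 [0.4913 0.0493] near z46 [0.4599 0.04  ]
312 218
[[108 107 106 108 107 107 110 111 110 110 111 109 112 112 112 109 109 108
  108 107 110 109 110]
 [106 106 107 106 109 220 222 222 222 222 222 223 222 223 223 222 223 148
  107 107 110 108 1
[... 953 characters left out ...]
 70  68 104 107 106]
 [109 107 107 109 106 255 255 255 255 255 255 255 255 255 233 189 188 116
   69  68  93 107 107]
 [111 109 107 107 108 255 255 255 255 255 255 255 255 255 230 188 190 113
   71  70 101 107 108]
 [107 106 106 106 106 108 109 238 255 255 255 255 255 255 204  70  69  66
   68  70  93 106 108]
 [108 107 109 106 108 107 107 109 107 108 107 108 109  75  67  68  69  69
   69  67  91 108 108]
 [108 109 107 106 108 108 109 107 107 107 107 110 107 108 106  69  73  92
   75  74 109 108 105]
 [109 108 110 108 107 107 107 110 107 106 107 110 109 106 106 109 108 108
  108 107 107 105 108]
 [108 108 106 106 108 108 108 108 110 107 107 109 108 109 107 108 109 107
  107 108 109 110 108]]
```

The edges, with the far side face told apart from the top, put the adapter centre at about (0.4667, 0.0518). The stub near edge and the flange agree to 1 mm.

Request:
{"api": "play_rows", "payload": {
  "targets": [
    {"claw": 0, "linear": [0.2, -0.09, -0.28], "rotation": [-0.002, -0.001, 0.004]},
    {"claw": 0.1, "linear": [0.4, 0, 0], "rotation": [0, 0, 0]},
    {"claw": 0.2, "linear": [0.5, 0, 0], "rotation": [0, 0, 0]},
    {"claw": 0.3, "linear": [0.3, 0, 0], "rotation": [0, 0, 0]},
    {"claw": 0.3, "linear": [0, 0, 0], "rotation": [0, 0, 0]},
    {"claw": 0.3, "linear": [0, 0, 0], "rotation": [0, 0, 0]},
    {"claw": 0.3, "linear": [0, 0, 0], "rotation": [0, 0, 0]},
    {"claw": 0.3, "linear": [0, 0, 0], "rotation": [0, 0, 0]}
  ]
}}

```text
time: 31.35
position: [0.4669, 0.0538, 0.0743]
tool_rot: [0.988, 1.334, -0.986]
ft_force: [-0.1, -0.5, 0.3]
grip_width: 0.709
```

```bash
python3 -c "
from h import *
plan((.4667,.0518,.02),17)"
```

```text
pos [0.4669 0.0538 0.0743] lin(after rot) [ 2.17 -0.03  0.07] lin(now) [ 2.17 -0.04  0.07] rot [ 0.0005  0.     -0.0012] t 31.35
```

Request:
{"api": "play_rows", "payload": {
  "targets": [
    {"claw": 0.35, "linear": [0.3, -0.03, 0.07], "rotation": [0, 0, -0.001]},
    {"claw": 0.4, "linear": [0.4, 0, 0], "rotation": [0, 0, 0]},
    {"claw": 0.4, "linear": [0.5, 0, 0], "rotation": [0, 0, 0]},
    {"claw": 0.4, "linear": [0.4, 0, 0], "rotation": [0, 0, 0]},
    {"claw": 0.4, "linear": [0.3, 0, 0], "rotation": [0, 0, 0]},
    {"claw": 0.4, "linear": [0, 0, 0], "rotation": [0, 0, 0]},
    {"claw": 0.4, "linear": [0, 0, 0], "rotation": [0, 0, 0]},
    {"claw": 0.4, "linear": [0, 0, 0], "rotation": [0, 0, 0]}
  ]
}}

```text
time: 32.02
position: [0.4677, 0.0513, 0.0228]
tool_rot: [0.989, 1.334, -0.987]
ft_force: [-0.8, -0.6, 0.7]
grip_width: 0.599
```

```bash
python3 -c "
from h import *
plan((.4667,.0518,.02),17);print(get_state()['ft_force'])"
```

```text
pos [0.4677 0.0513 0.0228] lin(after rot) [ 0.11 -0.03 -0.03] lin(now) [ 0.11 -0.03 -0.03] rot [-0.0001  0.0003 -0.0011] t 32.0167
[-0.79449488 -0.55100667  0.65462423]
```

Request:
{"api": "play_rows", "payload": {
  "newtons": 20,
  "targets": [
    {"claw": 0.5, "linear": [0.08, -0.03, -0.03], "rotation": [0, 0, 0]},
    {"claw": 0.6, "linear": [0, 0, 0], "rotation": [0, 0, 0]},
    {"claw": 0.7, "linear": [0, 0, 0], "rotation": [0, 0, 0]},
    {"claw": 0.9, "linear": [0, 0, 0], "rotation": [0, 0, 0]},
    {"claw": 0.9, "linear": [0, 0, 0], "rotation": [0, 0, 0]},
    {"claw": 0.9, "linear": [0, 0, 0], "rotation": [0, 0, 0]},
    {"claw": 0.9, "linear": [0, 0, 0], "rotation": [0, 0, 0]},
    {"claw": 0.9, "linear": [0, 0, 0], "rotation": [0, 0, 0]},
    {"claw": 0.9, "linear": [0, 0, 0], "rotation": [0, 0, 0]},
    {"claw": 0.9, "linear": [0, 0, 0], "rotation": [0, 0, 0]}
  ]
}}

```text
time: 32.85
position: [0.4682, 0.0521, 0.0224]
tool_rot: [0.99, 1.33, -0.985]
ft_force: [0.1, 0.4, -0.8]
grip_width: 0.231
```

```bash
python3 look.py w_a3; python3 -c "
from h import *
plan((.6143,.0337,.14),17);s=get_state();print(s['ft_force'],s['grip_width']*87)
# coupling on seat as seen in w_a1 : top circle + seat far arc
print(topfit('w_a1',(.6143,.0337),.057,.023,70,215,40))
im,cm=load('w_a3');g=cv2.cvtColor(im,6);x,y=proj(cm,[.467,.052,.046])[0].astype(int);print(x,y);print(g[y-70:y-4:4,x-48:x+52:4]);print(g[310:345:2,x-36:x+40:4])"
```

```text
[0.4682 0.0521 0.0224] [[0.006, 0.956, 0.292], [-0.0, 0.292, -0.956], [-1.0, 0.005, 0.002]] t 32.85
pos [0.4682 0.0521 0.0224] lin(after rot) [-4.7   5.37  2.41] lin(now) [-4.67  5.4   2.42] rot [-0.0001  0.0011 -0.0034] t 32.9
[ 0.9914122  -0.11292214 -1.36789205] 19.6771190804191
(array([0.6132, 0.0345]), np.int64(75), 'rms', np.float64(0.0003))
319 284
[[111 110 111 110 216 219 219 220 220 220 221 220 221 220 221 220 219 219
  221 220 222 184 111 110 111]
 [112 111 109 124 224 223 223 224 223 223 223 223 224 223 224 224 223 222
  223 223 224 223  94 109 112]
 [108 112 110 196 255 255 255 255 255 255 255 255 255 255 255 255 255 255
  255 255 255 255  97  92 110]
 [110 112 111 185 255 255 255 255 255 255 255 255 255 255 255 255 255 255
  255 255 255 255  83  71 110]
 [110 111 111 173 255 255 255 255 255 255 255 255 255 255 255 255 255 255
  255 255 255 255  82  73 111]
 [111 112 110 169 255 255 255 255 255 255 255 255 255 255 255 255 255 255
  255 255 255 255  78  71  91]
 [112 110 110 153 254 255 255 255 251 251 251 247 246 246 247 247 246 253
  255 255 255 246  75  70 111]
 [109 1
[... 1802 characters left out ...]
  70  72  68  68  67  71  70  70  71  53  69
   69]
 [ 67  68  66  65  72  69  70  70  71  70  69  70  69  70  68  71  56  68
   70]
 [ 70  68  67  70  71  69  69  73  70  71  70  71  66  71  70  70  55  68
   70]
 [ 67  67  68  70  70  71  72  69  69  70  69  71  71  70  71  69  63  65
   68]
 [ 65  69  66  70  67  68  68  70  70  69  69  70  71  69  70  69  63  65
   66]
 [ 67  66  66  68  68  70  72  71  70  69  68  71  71  69  71  69  66  68
   66]
 [ 68  68  68  71  70  69  69  69  70  69  69  69  68  70  70  70  69  69
   69]
 [117 117 119 117 118 117 119 119 119 120 119 118 120 117 119 118 120 118
  118]
 [198 198 197 198 198 198 197 198 196 197 196 198 197 197 197 198 198 197
  197]]
```

```bash
python3 -c "
from h import *
im,cm=load('w_a3');g=cv2.cvtColor(im,6);print(g[200:226,310],g[200:226,330]);print(g[228,274:290],g[228,350:366])
t=np.load('pics/w_a3.npy')[:2]
X=np.array([.956,.292]);Y=np.array([-.292,.956])
for r in (219.5,220.5,221.5):
    p=plane(cm,[[319.5,r]],.014)[0,:2]; print(r,p.round(4),'along x-TCP minus 19mm',((p-t)@X-.019).round(4),'lat',((p-t)@Y).round(4))
p=plane(cm,[[319.5,g[:226,319].tolist().index(next(v for v in g[195:226,319] if v>180),195)-.5]],0)[0,:2];print('z0',((p-t)@X-.019).round(4))
"
```

```text
[111 110 111 109 111 111 111 111 111 111 111 112 128 193 220 222 223 222
 223 227 251 255 255 255 255 255] [110 110 112 112 110 110 111 110 112 110 109 112 127 194 220 223 223 222
 223 227 251 255 255 255 255 255]
[111 111 110 112 110 111 110 110 117 179 255 255 255 255 255 255] [255 255 255 255 255 255 255 241 152  81  71  70  69  67  73  96]
219.5 [0.4855 0.0576] along x-TCP minus 19mm -0.0009 lat 0.0002
220.5 [0.485  0.0574] along x-TCP minus 19mm -0.0014 lat 0.0002
221.5 [0.4845 0.0573] along x-TCP minus 19mm -0.002 lat 0.0002
z0 -0.0014
```

Request:
{"api": "play_rows", "payload": {
  "targets": [
    {"claw": 0.9, "linear": [-0.3, 0, 0], "rotation": [0, 0, 0]},
    {"claw": 0.9, "linear": [-0.7, 0, 0], "rotation": [0, 0, 0]},
    {"claw": 0.9, "linear": [-0.9, 0, 0], "rotation": [0, 0, 0]},
    {"claw": 0.9, "linear": [-0.9, 0, 0], "rotation": [0, 0, 0]},
    {"claw": 0.9, "linear": [-0.9, 0.2, 0.1], "rotation": [0, 0, 0]},
    {"claw": 0.9, "linear": [-0.6, 0.5, 0.2], "rotation": [0, 0, 0]},
    {"claw": 0.9, "linear": [0, 0.7, 0.3], "rotation": [0, 0, 0]},
    {"claw": 0.9, "linear": [0, 0.7, 0.3], "rotation": [0, 0, 0]},
    {"claw": 0.9, "linear": [0, 0.5, 0.2], "rotation": [0, 0, 0]},
    {"claw": 0.9, "linear": [0, 0, 0], "rotation": [0, 0, 0]}
  ]
}}

```text
time: 33.73
position: [0.5354, 0.0438, 0.1359]
tool_rot: [0.985, 1.336, -0.99]
ft_force: [-0.7, -1.1, -2.0]
grip_width: 0.226
```

The adapter is held 1.2 mm behind the TCP along the tool's y and is laterally centred. I'll measure the coupling from here with the adapter in hand.

```bash
python3 -c "from bench import get_image
for i in range(3): get_image('wrist')"; python3 look.py w_a4; python3 - <<'E'
from h import *
im,cm=load('w_a4');g=cv2.cvtColor(im,6)
print('cam',cm[3].round(3),proj(cm,[[.6143,.0337,.057],[.6143,.0337,.012]]).round(0))
for th in (190,205,215,225,235,245):
    print(th,topfit('w_a4',(.6143,.0337),.057,.023,60,th,60))
plan((.6152,.0343,.11),17)
x,y=proj(cm,[.6143,.0337,.045])[0].astype(int)
cv2.imwrite('pics/w_a4c.png',cv2.resize(im[max(0,y-70):y+70,x-90:x+90],(720,560),interpolation=cv2.INTER_NEAREST))
E
```

```text
[0.5322 0.0445 0.1351] [[-0.006, 0.956, 0.294], [-0.003, 0.294, -0.956], [-1.0, -0.006, 0.001]] t 33.8833
cam [0.603 0.066 0.296] [[373. 101.]
 [365. 102.]]
190 (array([0.6137, 0.035 ]), np.int64(68), 'rms', np.float64(0.00024))
205 (array([0.6136, 0.0353]), np.int64(68), 'rms', np.float64(0.00028))
215 (array([0.6135, 0.0356]), np.int64(68), 'rms', np.float64(0.0003))
225 (array([0.6143, 0.0337]), np.int64(0), 'rms', np.float64(nan))
  return _methods._mean(a, axis=axis, dtype=dtype,
  ret = ret.dtype.type(ret / rcount)
Traceback (most recent call last):
  File "h.py", line 27, in topfit
    cs,_=cv2.findContours(m,0,1);c=max(cs,key=lambda c:cv2.pointPolygonTest(c,(float(x),float(y)),True)).reshape(-1,2)
                                   ~~~^^^^^^^^^^^^^^^^^^^^^^^^^^^^^^^^^^^^^^^^^^^^^^^^^^^^^^^^^^^^^^^^^^
ValueError: max() iterable argument is empty
```

The coupling rim merges with the white seat here. The dark bore in its top marks the centre cleanly.

```bash
cat > bore.py <<'E'
from h import *
def bore(n,z=.057,guess=(.6143,.0337)):
    im,cm=load(n);g=cv2.cvtColor(im,6).astype(int);x,y=proj(cm,[*guess,z])[0].astype(int)
    s=g[y-14:y+15,x-14:x+15];w=np.clip(160-s,0,None);yy,xx=np.mgrid[y-14:y+15,x-14:x+15]
    return plane(cm,[[(w*xx).sum()/w.sum(),(w*yy).sum()/w.sum()]],z)[0].round(4),(w>60).sum()
if __name__=='__main__':
    for n in ('w_a1','w_a4'): print(n,bore(n))
    im,cm=load('w_a4');g=cv2.cvtColor(im,6)
    seats(im,cm,(150,165,180,190,200,210))
    x,y=proj(cm,[.6143,.0337,.045])[0].astype(int)
    cv2.imwrite('pics/w_a4c.png',cv2.resize(im[max(0,y-70):y+70,x-90:x+90],(720,560),interpolation=cv2.INTER_NEAREST))
    plan((.6152,.0343,.11),17)
E
python3 bore.py
```

```text
w_a1 (array([0.6138, 0.0338, 0.057 ]), np.int64(243))
w_a4 (array([0.6139, 0.0339, 0.057 ]), np.int64(328))
mid 165 614.8 32.7 [58.9 63.3]
mid 180 614.7 32.8 [58.8 62.6]
mid 190 614.9 32.9 [58.2 62.5]
mid 200 614.8 32.8 [57.8 62.1]
mid 210 614.8 32.8 [57.6 61.7]
small 180 639.8 -113.4 [57.9 61.8]
small 190 639.9 -113.5 [57.3 61.5]
pos [0.532  0.0445 0.135 ] lin(after rot) [1.   3.06 1.36] lin(now) [0.98 3.07 1.37] rot [0.0015 0.0009 0.004 ] t 33.9333
```

View pics/w_a4c.png

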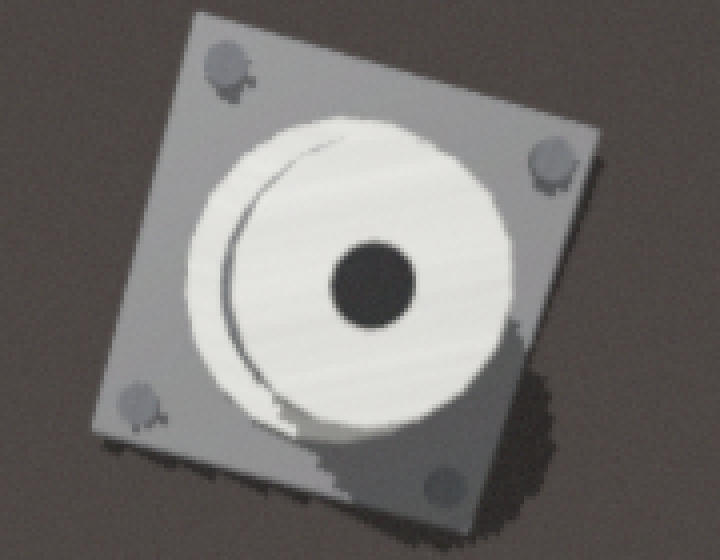

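The coupling's bore puts it at (0.6139, 0.0339), within 0.5 mm of its seat. Now I carry the adapter over it.

Request:
{"api": "play_rows", "payload": {
  "targets": [
    {"claw": 0.9, "linear": [0, 0.5, 0.2], "rotation": [0.001, 0.001, 0.004]},
    {"claw": 0.9, "linear": [0.1, 0.7, 0.3], "rotation": [0, 0, 0]},
    {"claw": 0.9, "linear": [0.2, 0.7, 0.35], "rotation": [0, 0, 0]},
    {"claw": 0.9, "linear": [0.2, 0.6, 0.25], "rotation": [0, 0, 0]},
    {"claw": 0.9, "linear": [0.1, 0.2, 0.1], "rotation": [0, 0, 0]},
    {"claw": 0.9, "linear": [0, 0, 0], "rotation": [0, 0, 0]},
    {"claw": 0.9, "linear": [0, 0, 0], "rotation": [0, 0, 0]},
    {"claw": 0.9, "linear": [0, 0, 0], "rotation": [0, 0, 0]}
  ]
}}

```text
time: 34.6
position: [0.6051, 0.0348, 0.1183]
tool_rot: [0.984, 1.337, -0.99]
ft_force: [0.1, -0.3, -2.8]
grip_width: 0.227
```

```bash
python3 -c "
from h import *
plan((.6150,.0343,.09),17)"
```

```text
pos [0.6051 0.0348 0.1183] lin(after rot) [1.13 0.37 0.14] lin(now) [1.13 0.37 0.14] rot [0.0011 0.0009 0.0021] t 34.6
```

Request:
{"api": "play_rows", "payload": {
  "targets": [
    {"claw": 0.9, "linear": [0.2, 0.37, 0.14], "rotation": [0.001, 0.001, 0.002]},
    {"claw": 0.9, "linear": [0.3, 0, 0], "rotation": [0, 0, 0]},
    {"claw": 0.9, "linear": [0.3, 0, 0], "rotation": [0, 0, 0]},
    {"claw": 0.9, "linear": [0.1, 0, 0], "rotation": [0, 0, 0]},
    {"claw": 0.9, "linear": [0, 0, 0], "rotation": [0, 0, 0]},
    {"claw": 0.9, "linear": [0, 0, 0], "rotation": [0, 0, 0]},
    {"claw": 0.9, "linear": [0, 0, 0], "rotation": [0, 0, 0]}
  ]
}}

```text
time: 35.18
position: [0.613, 0.0346, 0.0938]
tool_rot: [0.985, 1.336, -0.988]
ft_force: [0.7, -0.4, -2.1]
grip_width: 0.225
```

```bash
python3 -c "
from h import *
plan((.6150,.0343,.08),17)"
```

```text
pos [0.613  0.0346 0.0938] lin(after rot) [0.55 0.07 0.04] lin(now) [0.55 0.08 0.04] rot [0.0009 0.0003 0.0012] t 35.1833
```

Request:
{"api": "play_rows", "payload": {
  "targets": [
    {"claw": 0.9, "linear": [0.2, 0.07, 0.03], "rotation": [0.001, 0, 0.001]},
    {"claw": 0.9, "linear": [0.15, 0, 0], "rotation": [0, 0, 0]},
    {"claw": 0.9, "linear": [0.06, 0, 0], "rotation": [0, 0, 0]},
    {"claw": 0.9, "linear": [0, 0, 0], "rotation": [0, 0, 0]},
    {"claw": 0.9, "linear": [0, 0, 0], "rotation": [0, 0, 0]},
    {"claw": 0.9, "linear": [0, 0, 0], "rotation": [0, 0, 0]}
  ]
}}

```text
time: 35.68
position: [0.6153, 0.0345, 0.083]
tool_rot: [0.988, 1.334, -0.988]
ft_force: [-0.2, 0.0, -2.5]
grip_width: 0.229
```

```bash
python3 look.py w_a5; python3 -c "
from h import *
plan((.6150,.0343,.0797),17);print(get_state()['ft_force'])"
```

```text
[0.6153 0.0345 0.083 ] [[0.001, 0.956, 0.292], [-0.001, 0.292, -0.956], [-1.0, 0.001, 0.001]] t 35.6833
pos [0.6154 0.0344 0.0831] lin(after rot) [ 0.14 -0.02  0.  ] lin(now) [ 0.14 -0.02  0.  ] rot [-0.0002  0.0005 -0.0006] t 35.7333
[-0.27862469  0.19447553 -2.03363293]
```

View pics/w_a5.png

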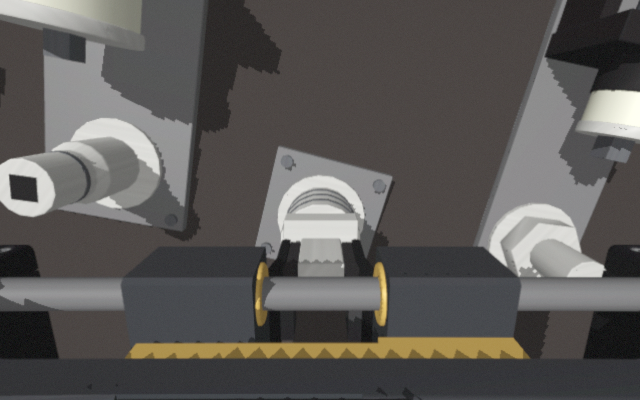

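The adapter sits square over the coupling: flange columns 282–359, coupling about 281–361. I lower it, release and rise.

Request:
{"api": "play_rows", "payload": {
  "targets": [
    {"claw": 0.9, "linear": [0.1, -0.02, 0], "rotation": [0, 0, 0]},
    {"claw": 0.9, "linear": [0.03, 0, 0], "rotation": [0, 0, 0]},
    {"claw": 0.9, "linear": [0, 0, 0], "rotation": [0, 0, 0]},
    {"claw": 0.9, "linear": [0, 0, 0], "rotation": [0, 0, 0]}
  ]
}}

```text
time: 36.07
position: [0.6151, 0.0343, 0.0799]
tool_rot: [0.988, 1.333, -0.987]
ft_force: [0.4, 0.5, -2.8]
grip_width: 0.233
```

```bash
python3 -c "
from h import *
plan((.6150,.0343,.0794),17);print(get_state()['ft_force'])"
```

```text
pos [0.6151 0.0343 0.0799] lin(after rot) [ 0.02 -0.   -0.  ] lin(now) [ 0.02 -0.   -0.  ] rot [-0.0002  0.0007 -0.001 ] t 36.0667
[ 0.36754559  0.54004998 -2.76507858]
```

Request:
{"api": "play_rows", "payload": {
  "targets": [
    {"claw": 0.9, "linear": [0.02, 0, 0], "rotation": [0, 0, 0]},
    {"claw": 0.9, "linear": [0, 0, 0], "rotation": [0, 0, 0]},
    {"claw": 0.7, "linear": [0, 0, 0], "rotation": [0, 0, 0]},
    {"claw": 0.6, "linear": [0, 0, 0], "rotation": [0, 0, 0]},
    {"claw": 0.5, "linear": [0, 0, 0], "rotation": [0, 0, 0]},
    {"claw": 0.5, "linear": [0, 0, 0], "rotation": [0, 0, 0]},
    {"claw": 0.5, "linear": [-0.2, 0, 0], "rotation": [0, 0, 0]},
    {"claw": 0.5, "linear": [-0.5, 0, 0], "rotation": [0, 0, 0]},
    {"claw": 0.5, "linear": [-0.8, 0, 0], "rotation": [0, 0, 0]},
    {"claw": 0.5, "linear": [-0.8, 0, 0], "rotation": [0, 0, 0]}
  ]
}}

```text
time: 36.9
position: [0.6138, 0.0344, 0.1386]
tool_rot: [0.987, 1.337, -0.989]
ft_force: [1.0, -0.1, -0.4]
grip_width: 0.497
```

Request:
{"api": "play_rows", "payload": {
  "targets": [
    {"claw": 0.5, "linear": [-0.8, 0, 0], "rotation": [0, 0, 0]},
    {"claw": 0.5, "linear": [-0.8, -0.5, 0], "rotation": [0, 0, 0]},
    {"claw": 0.5, "linear": [-0.3, -0.8, 0], "rotation": [0, 0, 0]},
    {"claw": 0.5, "linear": [0, -0.8, 0], "rotation": [0, 0, 0]},
    {"claw": 0.5, "linear": [0, -0.8, 0], "rotation": [0, 0, 0]},
    {"claw": 0.5, "linear": [0, -0.5, 0], "rotation": [0, 0, 0]},
    {"claw": 0.5, "linear": [0, 0, 0], "rotation": [0, 0, 0]},
    {"claw": 0.5, "linear": [0, 0, 0], "rotation": [0, 0, 0]},
    {"claw": 0.5, "linear": [0, 0, 0], "rotation": [0, 0, 0]},
    {"claw": 0.5, "linear": [0, 0, 0], "rotation": [0, 0, 0]}
  ]
}}

```text
time: 37.73
position: [0.5368, 0.0118, 0.2064]
tool_rot: [0.993, 1.317, -0.972]
ft_force: [0.6, 0.1, 0.2]
grip_width: 0.501
```

```bash
python3 look.py w_f; python3 - <<'E'
from h import *
im,cm=load('w_f');print('cam',cm[3].round(3))
s=get_image('scene');cv2.imwrite('pics/sc_f.png',s)
a=im[0:270,:];b=cv2.resize(s[120:330,150:450],(640,448),interpolation=2)[90:400]
cv2.imwrite('pics/final.png',np.vstack([a,b]))
# hex neck (tall, arc away from camera over seat/plate) and socket top
for nm,xy,z,r in (('sock',(.6099,.1744),.084,.014),('hex',(.639,-.1136),.064,.012)):
    print(nm,proj(cm,[[*xy,z]])[0].round(0),[topfit('w_f',xy,z,r,60,t,40) for t in (180,200,215)])
seats(im,cm)
E
```

```text
[0.5368 0.0118 0.2064] [[0.023, 0.955, 0.296], [-0.001, 0.296, -0.955], [-1.0, 0.022, 0.008]] t 37.7333
cam [0.603 0.033 0.37 ]
sock [138.  46.] [(array([0.6104, 0.1745]), np.int64(40), 'rms', np.float64(0.00072)), (array([0.6102, 0.1743]), np.int64(38), 'rms', np.float64(0.00023)), (array([0.6101, 0.1742]), np.int64(37), 'rms', np.float64(0.00025))]
hex [497. 125.] [(array([ 0.6383, -0.1132]), np.int64(27), 'rms', np.float64(0.00022)), (array([ 0.6384, -0.113 ]), np.int64(27), 'rms', np.float64(0.00026)), (array([ 0.6384, -0.1129]), np.int64(28), 'rms', np.float64(0.00031))]
mid 195 614.9 34.2 [59.7 61.1]
mid 205 615.1 34.1 [58.4 61.3]
mid 215 614.8 34.0 [58.7 60.4]
mid 225 614.8 34.1 [58.5 60.1]
spare 180 619.1 -237.6 [60.3 63. ]
spare 195 619.0 -237.6 [59.6 61.8]
spare 205 619.0 -237.6 [59.3 61.1]
spare 215 619.0 -237.8 [59.  60.1]
spare 225 619.0 -237.8 [58.8 59.4]
spare 235 619.1 -237.8 [58.3 58.9]
```

View pics/final.png

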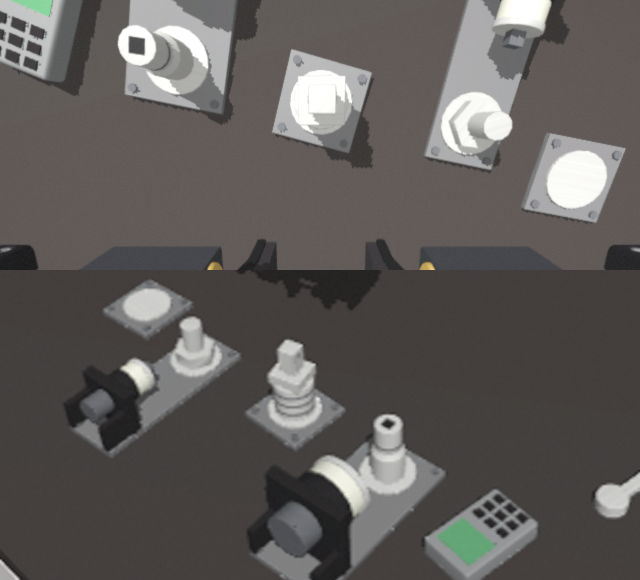

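The final picture shows all parts upright and centred on their seats, the adapter on the coupling, the spare plate empty, and the display and ratchet in place. Handing in.

```bash
python3 -c "
from bench import *
print(get_state()['time'],close_job())"
```

```text
the job is handed in; nothing more can be done
37.8333 None
```

The layout is done and handed in at 37.8 s on the robot's clock. I placed the socket on the large seat, the hex reducer on the small seat, the coupling on the middle plate, then the adapter flange down on the coupling.

**Final wrist-camera checks:**

| Part | Distance from its centre mark |
|---|---|
| Socket | about 0.4 mm from its seat centre |
| Hex reducer | about 0.9 mm from its seat centre |
| Coupling (by its bore, just before the adapter went on) | about 0.5 mm from its seat centre |

- **Adapter:** I released it with the tool within about 0.5 mm of the planned spot. Afterwards I checked it only by eye, and it looks upright and centred.
- **Left alone:** the last picture shows the spare plate empty and the handheld display and ratchet where they were, by eye. The arm was clear of everything.

**Disagreement:** the top and wrist cameras differed by a constant 2.5 mm and 2.1 mm in the two horizontal directions. I relied on the wrist camera, because sideways it matched the tool position to within 0.5 mm while the socket was held.

**Failed checks:** a top-camera check of the socket was blocked by the arm. A few circle fits went bad where parts merged with the fingers or the white seat, so I discarded or redid them.

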